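Load and close the honing-stick gang vise

TASK

Wind the jaw of the gang vise well back by pushing the spokes of its capstan handle round, and lay each honing stick from the bench flat in a lane of its own, long sticks in the row with the deep stop, short ones in the row whose stop stands 30 mm further forward. Then wind the jaw in again until its sprung plungers are well pressed in and hold every stick firmly against its stop, ready to be dressed flat together. Leave the other things on the bench where they are.

Things in the scene. Friction and masses are not known exactly. Their poses are not given: they have to be found in the camera images.
- vise_bed: gang vise, fixed grey cast bed 250 x 316 mm (x -91 to 159 mm); origin under it on the bench top, x from capstan to stops (away from the robot, turned up to 0.12 rad), y left, z up. Six lanes along x, centres at y = -120, -72, -24, 24, 72, 120 mm, 30 mm wide, floor at z = 22, parted by lands 18 mm wide and 5 high. Head (x -87 to -65): 56 mm high, its middle 76 mm 108 high
- near_line (a point): point at x = 0, y = 0 of the bed, on the lane floor (z = 22 mm): the near ends of all sticks that touch their stops lie on the line through it along the bed's y
- stop_long: deep stop block at the far end of one half of the bed (left or right), for the long sticks in the three lanes before it: steel, 30 x 141 x 20 mm, fixed; origin at its underside, at lane floor level, axes parallel to the bed's; the face that sticks butt against is at x = -15 mm, its lanes at y = -48, 0, 48 mm of this origin
- stop_short: stop block of the other half of the bed, for the short sticks: 60 x 141 x 20 mm, its face 30 mm further toward the jaw; origin and axes like stop_long; its face is at x = -45 mm, its lanes at y = -48, 0, 48 mm of this origin
- capstan (a joint): turn of the capstan, rad, 0 (jaw fully back) to 9.25 (fully in), a firm stop at each end; grows clockwise as seen from the robot; its axis is the bed's x. Stays where it is left; takes 3 to 5 N at a spoke's end. Four spokes 90 degrees apart, one straight up at 0: spoke angles clockwise from upright are the joint value plus multiples of 90 degrees
- capstan_hub (a point): centre of the capstan, in the plane of its spokes, at x = -118, y = 0, z = 92 mm of the bed. Hub 42 mm across, 32 long; each spoke is a 10 mm rod ending in a black ball 22 mm across, ball centre 70 mm from the axis. Fingers held down beside an upper ball and moved round with it in an arc turn it, ball after ball; pushed straight, a low ball may jam on the fingers
- jaw (a joint): advance of the jaw toward the stops, m: 2.865 mm per rad of the capstan, 0 fully back, 0.0265 fully in. At 0.020 the free plungers' noses reach the near line; beyond that each stick that touches its stop presses its plunger in by the excess (well held from 0.0225). Sticks can be laid in below 0.016; the further back, the more room
- jaw_face (a point): middle of the jaw's face toward the sticks, 34 mm above the bench. Jaw: steel beam 296 mm wide, 22 thick, top at 57 mm, its middle 54 mm up to 109 mm high. From its face stand six sprung plungers, 11 mm thick, 12 mm out, one per lane; they yield up to 11 mm against 1.4 N rising to 5 N
- stick_long_a: a square honing stick of the long kind, 110 x 22 x 22 mm, plain grey stone; origin at its middle, x along its length (either end may lead and any of the four long faces may be up); may be absent
- stick_short_a: a square honing stick of the short kind, 80 x 22 x 22 mm, plain grey stone; origin at its middle, x along its length (either end may lead and any of the four long faces may be up); may be absent
- stick_long_b: a square honing stick of the long kind, 110 x 22 x 22 mm, plain grey stone; origin at its middle, x along its length (either end may lead and any of the four long faces may be up); may be absent
- stick_short_b: a square honing stick of the short kind, 80 x 22 x 22 mm, plain grey stone; origin at its middle, x along its length (either end may lead and any of the four long faces may be up); may be absent
- stick_long_c: a square honing stick of the long kind, 110 x 22 x 22 mm, plain grey stone; origin at its middle, x along its length (either end may lead and any of the four long faces may be up); may be absent
- stick_short_c: a square honing stick of the short kind, 80 x 22 x 22 mm, plain grey stone; origin at its middle, x along its length (either end may lead and any of the four long faces may be up); may be absent
- polish_tin: bystander: round tin, 66 mm across, 28 high; origin under its middle
- parts_cup: bystander: small tin cup, 65 mm across, 56 high; origin under its middle
- masking_tape: bystander: roll of masking tape, 54 mm across, 25 high; origin under its middle
- tape_measure: bystander: tape measure, 47 x 79 x 64 mm; origin under its middle

How it is judged:
By the outcome, as a careful person would: the job done as asked, in the order asked, and still so for the second after the job is handed in, with the robot touching nothing.
Of stick_long_a, stick_short_a, stick_long_b, stick_short_b, stick_long_c, stick_short_c only 3 to 5 are there at a start; the rules pass over those that are not, and their reading is None.
At some moment in a run one of stick_long_a, stick_short_a, stick_long_b, stick_short_b, stick_long_c, stick_short_c may be knocked a few centimetres aside while the robot is not near it.
Once in a run the grip may slacken for a moment while it holds something.
It also fails if it takes over 210 s, if anything falls off the work surface, if the arm or the gripper's body presses on something with over 40 N, if the wrist force passes 120 N, or if a joint passes its speed limit or range.

ROBOT

A 6-joint arm with a two-finger parallel gripper is mounted at the origin on a cart in front of the work surface, level with it; the furniture and walls round the work are solid. World frame = base frame: x ahead of the robot, y to its left, z up, the work surface at z = 0. Lengths are in mm, angles in rad, forces in N, time in s.
With the tool pointing down it reaches from about 275 to 1000 mm from the base axis. Payload 8.4 kg.
Tool frame: the origin (TCP) lies midway between the tips of the shut fingers; the grasp point (between the pads) lies 19 mm behind it; z points along the fingers, y is the line along which they close (so a half turn about z gives the same grasp; the last joint's range is limited). The gripper opens to 85 mm and grips with 20 to 120 N. Pads are 22 mm wide; open, the fingers measure 114 mm over their backs; the gripper's body (76 mm by 85 mm) begins 54 mm behind the grasp point. The pads swing forward as they close: fully open they stand 13 mm farther back than shut.
Start: joints at [1.188, 0.353, 1.633, -0, 1.155, -0.002], TCP at [232.288, 580.233, 231.281] pointing down, gripper open.
Joint ranges: [-2.63, 2.63], [-0.92, 2.1], [0.06, 2.66], [-1.3, 4.44], [0, 2.69], [-3.02, 3.02]. Speed limits (rad/s): [2.22, 2.22, 2.79, 3.14, 3.14, 3.14].

INTERFACE

Orientations are given as [roll, pitch, yaw] about the fixed x, y, z axes, in that order (R = Rz(yaw) Ry(pitch) Rx(roll)).
In Python, from rig import monitor, imaging, r gives the robot as it stands.
- The arm moves only by the tool drive_tool, never from a script. Its argument "plan" is a list of rows, each an object of numbers: "x", "y", "z": the shift along the tool's x, y, z in units of 50 mm (1.0 is 50 mm); "ax", "ay", "az": the turn, a rotation vector about the tool's x, y, z in units of 6 degrees (1.0 is 6 degrees); "hand": the finger opening in mm, from 0 to 85.4. In form: [{"x": .., "y": .., "z": .., "ax": .., "ay": .., "az": .., "hand": ..}, ...]. A call has 1 to 8 rows; each row is the pose to reach, as a shift and turn from the pose commanded when the call began, along the tool's axes at that moment; what a row does not reach only later rows make up. A row lasts 1/10 s, in which the tool goes at most 50 mm and 8.59 degrees, less where a joint would pass 70% of its speed; a pose out of reach is approached as far as the arm can. A call with a gripper value outside its range is refused whole. The fingers move at their own pace and stop on an object; "grip_force" is the grip in N (left out, the last holds). Time passes only in rows, so rows that repeat a pose let the fingers close. It gives the time, the measured TCP pose, the force, the opening and the grip force at its end, in the units of the state.
- monitor.sense(): the state, without advancing time (a new reading comes with each control period).
- imaging.grab_frame(name): name is "side" or "top" or "wrist"; returns the picture (384x512x3 uint8, red, green, blue); there is no depth.
- imaging.camera_info(name): a dict with "mtx" (3x3 intrinsics, pixels), "R" (3x3) and "t" (3): a world point X has camera coordinates R X + t. Camera axes: x right, y down, z forward; pixel columns grow to the right and rows downward; lengths in mm; the calibration is good to about 2 mm. A picture is of the moment at which its call begins: read the wrist's pose just before it. camera_info takes no time and is no camera call; for the wrist camera it gives the pose at the moment of the call.
- r.sign_off(): hands the job in; it is judged then, once.
The state is a dict: "clock": time; "qpos": joint angles; "qvel": joint speeds; "joint_efforts": joint torques, N m; "eef_pos": TCP position; "tcp_rot": TCP orientation; "contact_force": force on the tool from outside, world axes, zero at the start; "wrist_torque": the same for the moment, N m; "opening": opening from 0.0 (shut) to 1.0 (fully open); "grasp_force": force on a finger pad.
Only numpy, scipy, OpenCV 4.12 (cv2) and the standard library are available. Lean on these libraries where they do the work, as an engineer would, in place of code of your own. Each camera call takes 0.05 s, during which the arm holds its last target. There are 200 camera calls.

## Working session

There is one attempt and no reset: what is moved stays moved. The work goes in short steps, Python scripts to look and compute and a tool call to move; the robot and the scene stay as the last step left them, time stands still between calls to the robot, and variables do not carry over. Pictures are saved under pics/ and viewed, at most 14 in all, crops included, and the job is handed in when it is done.

Besides the shell and the picture viewer there is one more tool, called after "Request:" in YAML: its name, and indented under it one key for each argument. drive_tool: Moves the arm, as the interface text tells. Its arguments: {"type":"object","properties":{"plan":{"type":"array","items":{"type":"object","properties":{"x":{"type":"number"},"y":{"type":"number"},"z":{"type":"number"},"ax":{"type":"number"},"ay":{"type":"number"},"az":{"type":"number"},"hand":{"type":"number"}}}},"grip_force":{"type":"number"}},"required":["plan"]}

```bash
mkdir -p pics; ls; python3 - <<'E'
from rig import monitor, imaging, r
import cv2
for n in ("top","side"):
    im=imaging.grab_frame(n); cv2.imwrite(f"pics/{n}0.png",cv2.resize(im[:,:,::-1],(800,600),interpolation=cv2.INTER_CUBIC))
    cv2.imwrite(f"pics/{n}0_raw.png",im[:,:,::-1])
    c=imaging.camera_info(n); print(n,c)
print(monitor.sense())
E
```

```text
pics
top {'mtx': array([[423.51093923,   0.        , 248.77481087],
       [  0.        , 423.51093923, 199.2611395 ],
       [  0.        ,   0.        ,   1.        ]]), 'R': array([[ 8.85086529e-03, -9.99960670e-01, -5.66439325e-04],
       [-9.97216163e-01, -8.78462906e-03, -7.40456270e-02],
       [ 7.40377388e-02,  1.22023032e-03, -9.97254694e-01]]), 't': array([ -50.61224546,  560.30083588, 1752.77499663])}
side {'mtx': array([[490.03685172,   0.        , 259.94460163],
       [  0.        , 490.03685172, 193.9112371 ],
       [  0.        ,   0.        ,   1.        ]]), 'R': array([[ 0.87003498, -0.49270545,  0.01674752],
       [-0.28727001, -0.53429295, -0.79498867],
       [ 0.40064333,  0.68685689, -0.60639305]]), 't': array([-531.72915048,  192.71087838, 1477.59263982])}
{'clock': 0.1, 'qpos': array([ 1.18759484e+00,  3.53539389e-01,  1.63408561e+00,  9.31055949e-06,
        1.15521455e+00, -2.38301092e-03]), 'qvel': array([-0.00034305, -0.00166725, -0.00150115,  0.00070979, -0.0007506 ,
        0.00060771]), 'joint_efforts': array([ 1.38588330e-03, -6.06358194e+01, -3.42819607e+01,  1.40782358e-04,
        3.84333267e-03, -3.78896743e-06]), 'eef_pos': array([232.12119188, 579.81745365, 230.65037104]), 'tcp_rot': array([-3.14034578e+00, -1.14847040e-05,  2.76077041e+00]), 'contact_force': array([-0.78366775, -0.43676975,  0.49555495]), 'wrist_torque': array([ 0.02376498,  0.01116419, -0.02386196]), 'grasp_force': 0.0, 'opening': 1.0015936668579741}
```

View pics/top0.png

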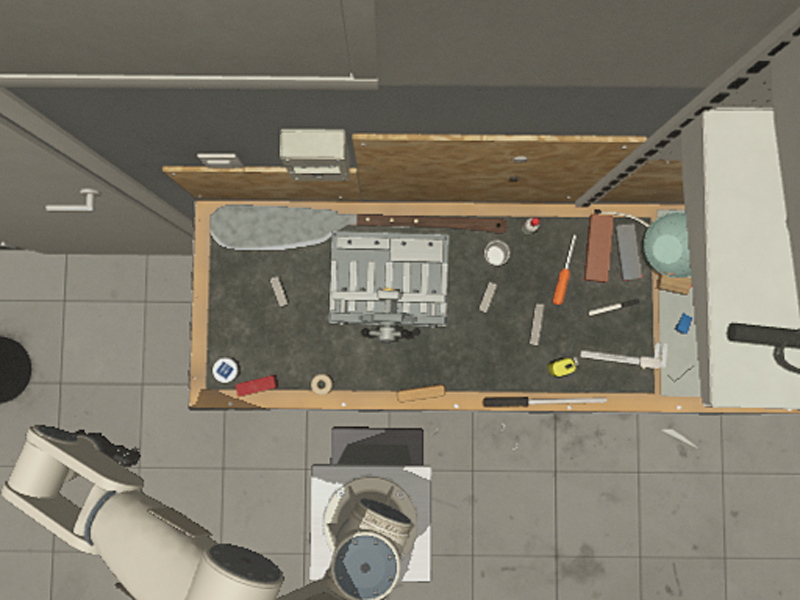

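View pics/side0.png

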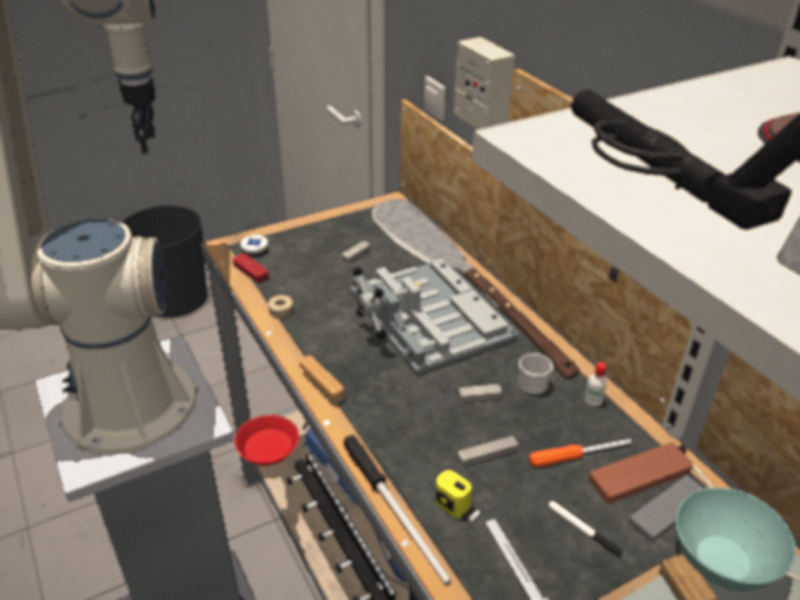

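Three sticks show: short-looking at (279,291) and (487,297), and a long one at (537,324) (800 px top view). The vise is at about (390,280), with its capstan at (387,333).

```bash
cat > h.py <<'E'
import numpy as np, cv2
from rig import monitor, imaging, r
from scipy.spatial.transform import Rotation as Ro
def ray(c,u,v,z):
    d=c["R"].T@np.linalg.solve(c["mtx"],[u,v,1.]); o=-c["R"].T@c["t"]
    return o+d*(z-o[2])/d[2]
def proj(c,P):
    p=(c["R"]@np.atleast_2d(P).T).T+c["t"]; q=(c["mtx"]@p.T).T; return q[:,:2]/q[:,2:]
def go(target,rpy):
    "shift (50mm units) and turn (6deg units) from measured pose to target"
    s=monitor.sense(); R=Ro.from_euler("xyz",s["tcp_rot"]); T=Ro.from_euler("xyz",rpy)
    d=R.inv().apply(np.array(target)-s["eef_pos"])/50; a=(R.inv()*T).as_rotvec(degrees=True)/6
    return d.round(3),a.round(2)
def grab(name,fn,crop=None,size=(800,600)):
    c=imaging.camera_info(name); im=imaging.grab_frame(name)
    np.savez(f"pics/{fn}.npz",im=im,**c)
    if crop: u0,v0,u1,v1=crop; im=im[v0:v1,u0:u1]
    cv2.imwrite(f"pics/{fn}.png",cv2.resize(im[:,:,::-1],size,interpolation=cv2.INTER_CUBIC)); return im,c
E
python3 - <<'E'
from h import *
c=imaging.camera_info("top"); im=cv2.imread("pics/top0_raw.png")
cv2.imwrite("pics/topc.png",cv2.resize(im[125:265,120:380],(780,420),interpolation=cv2.INTER_CUBIC))
g=im.astype(int)
for u,v in [(279,291),(487,297),(537,324)]:
    u,v=u*.64,v*.64; print(im[int(v),int(u)])
    x0,y0=int(u)-20,int(v)-22
    p=im[y0:y0+44,x0:x0+40]; gr=cv2.cvtColor(p,cv2.COLOR_BGR2GRAY)
    m=(gr>115).astype(np.uint8); n,l,st,ce=cv2.connectedComponentsWithStats(m)
    k=l[int(v)-y0,int(u)-x0]; pts=np.argwhere(l==k)[:,::-1]+[x0,y0]
    (a,b),wh,an=cv2.minAreaRect(pts.astype(np.float32))
    w=np.array([ray(c,*q,22)[:2] for q in pts]); ctr=w.mean(0); U,S,V=np.linalg.svd(w-ctr,full_matrices=False)
    pr=(w-ctr)@V.T; print(ctr,np.ptp(pr,axis=0),"yaw",np.arctan2(V[0,1],V[0,0]))
for n,(u,v) in dict(tin=(225,370),tape=(321,383),cup=(497,255),meas=(564,367),hub=(387,333)).items(): print(n,ray(c,u*.64,v*.64,25))
for q in [(331,325),(446,326)]: print("bed near corner",ray(c,q[0]*.64,q[1]*.64,22))
E
```

```text
[155 171 178]
[613.61897733 251.79335254] [81.71788199 23.45552814] yaw -2.7653270189060795
[159 174 181]
[ 602.50823446 -309.4208853 ] [81.55563041 23.51067781] yaw 2.7818799652674935
[147 162 170]
[ 529.20193621 -440.44786067] [107.55461835  23.94732897] yaw 2.987437086613876
tin [400.3365781  387.84325732  25.        ]
tape [368.2480433  132.24211355  25.        ]
cup [ 714.98378942 -335.65891698   25.        ]
meas [ 416.254477   -512.65438906   25.        ]
hub [502.45686734 -41.61821049  25.        ]
bed near corner [522.65928977 108.33971021  22.        ]
bed near corner [ 522.69482466 -199.18152034   22.        ]
```

View pics/topc.png

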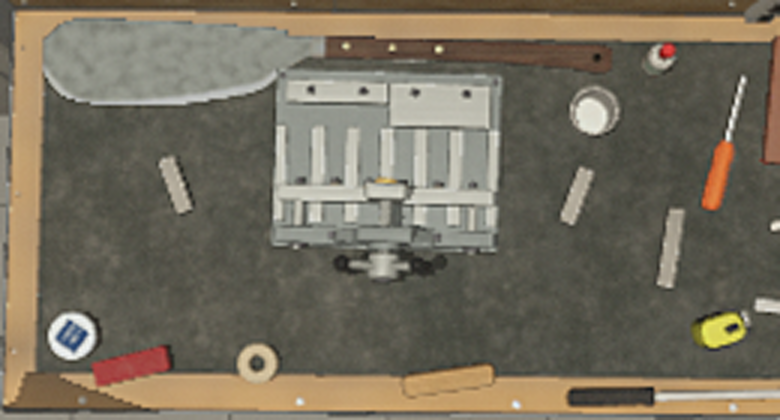

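The short stop (deeper block) is at the right of the crop (390–497, 80–127) and the long stop is at the left. The jaw is partly in, so I'll look closely at the vise with the wrist camera.

```bash
python3 - <<'E'
from h import *
c=imaging.camera_info("wrist"); s=monitor.sense(); R=Ro.from_euler("xyz",s["tcp_rot"])
print("cam in tool",R.inv().apply(-c["R"].T@c["t"]-s["eef_pos"]), (R.inv().as_matrix()@c["R"].T).round(3), c["mtx"])
print(go([520,-45,380],[np.pi,0,np.pi]), go([520,-45,380],[np.pi,0,s["tcp_rot"][2]]))
E
```

```text
cam in tool [  76.69869229    1.04226467 -142.92440709] [[ 0.001 -0.952 -0.305]
 [ 1.     0.     0.002]
 [-0.002 -0.305  0.952]] [[274.45413745   0.         254.36536499]
 [  0.         274.45413745 190.77267796]
 [  0.           0.           1.        ]]
(array([-9.99 , -9.465, -2.975]), array([-0.01, -0.  , -3.64])) (array([-9.99 , -9.465, -2.975]), array([-0.01, -0.  ,  0.  ]))
```

Request:
drive_tool:
  plan:
    - {"x": -5,"y": -4.7,"z": -1.5,"az": -3.64}
    - {"x": -5,"y": -4.7,"z": -1.5,"az": -3.64}
    - {"x": -5,"y": -4.7,"z": -1.5,"az": -3.64}
    - {"x": -5,"y": -4.7,"z": -1.5,"az": -3.64}
    - {"x": -5,"y": -4.7,"z": -1.5,"az": -3.64}
    - {"x": -5,"y": -4.7,"z": -1.5,"az": -3.64}
    - {"x": -5,"y": -4.7,"z": -1.5,"az": -3.64}
    - {"x": -5,"y": -4.7,"z": -1.5,"az": -3.64}

```text
invalid input
```

```bash
python3 - <<'E'
from h import *
print(go([520,-45,380],[np.pi,0,np.pi]),monitor.sense()["eef_pos"])
E
```

```text
(array([-9.99 , -9.465, -2.975]), array([-0.01, -0.  , -3.64])) [232.12119188 579.81745365 230.65037104]
```

Request:
drive_tool:
  plan:
    - {"x": -1,"y": -0.9,"z": -0.3,"ax": 0,"ay": 0,"az": -1,"hand": 0}
    - {"x": -5,"y": -4.7,"z": -1.5,"ax": 0,"ay": 0,"az": -3.64,"hand": 0}
    - {"x": -5,"y": -4.7,"z": -1.5,"ax": 0,"ay": 0,"az": -3.64,"hand": 0}
    - {"x": -5,"y": -4.7,"z": -1.5,"ax": 0,"ay": 0,"az": -3.64,"hand": 0}
    - {"x": -5,"y": -4.7,"z": -1.5,"ax": 0,"ay": 0,"az": -3.64,"hand": 0}
    - {"x": -5,"y": -4.7,"z": -1.5,"ax": 0,"ay": 0,"az": -3.64,"hand": 0}
    - {"x": -5,"y": -4.7,"z": -1.5,"ax": 0,"ay": 0,"az": -3.64,"hand": 0}
    - {"x": -5,"y": -4.7,"z": -1.5,"ax": 0,"ay": 0,"az": -3.64,"hand": 0}

```text
clock: 0.9
eef_pos: [379.1, 265.1, 307.5]
tcp_rot: [-3.141, 0.002, 3.137]
contact_force: [0.6, 0.6, -0.1]
opening: -0.001
grasp_force: 0.0
```

```bash
python3 - <<'E'
from h import *
print(go([520,-45,380],[np.pi,0,np.pi]),monitor.sense()["eef_pos"])
E
```

```text
(array([-2.848, -6.19 , -1.44 ]), array([-0.01,  0.02, -0.04])) [379.07217887 265.06397787 307.5190888 ]
```

Request:
drive_tool:
  plan:
    - {"x": -2.83,"y": -6.2,"z": -1.45,"ax": 0,"ay": 0,"az": 0,"hand": 0}
    - {"x": -2.83,"y": -6.2,"z": -1.45,"ax": 0,"ay": 0,"az": 0,"hand": 0}
    - {"x": -2.83,"y": -6.2,"z": -1.45,"ax": 0,"ay": 0,"az": 0,"hand": 0}
    - {"x": -2.83,"y": -6.2,"z": -1.45,"ax": 0,"ay": 0,"az": 0,"hand": 0}
    - {"x": -2.83,"y": -6.2,"z": -1.45,"ax": 0,"ay": 0,"az": 0,"hand": 0}
    - {"x": -2.83,"y": -6.2,"z": -1.45,"ax": 0,"ay": 0,"az": 0,"hand": 0}
    - {"x": -2.83,"y": -6.2,"z": -1.45,"ax": 0,"ay": 0,"az": 0,"hand": 0}
    - {"x": -2.83,"y": -6.2,"z": -1.45,"ax": 0,"ay": 0,"az": 0,"hand": 0}

```text
clock: 1.7
eef_pos: [520.9, -44.8, 379.4]
tcp_rot: [-3.14, 0.002, 3.138]
contact_force: [0.2, 0.2, 0.7]
opening: 0.005
grasp_force: 0.0
```

```bash
python3 - <<'E'
from h import *
print(monitor.sense()["eef_pos"]); grab("wrist","w1")
E
```

```text
[520.86853092 -44.833265   379.41130201]
```

View pics/w1.png

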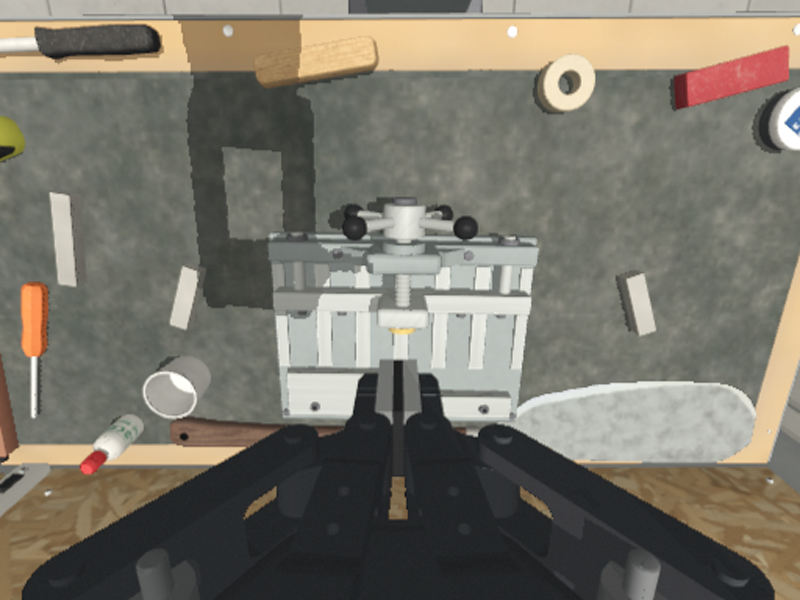

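The wrist view shows the capstan's upper balls at (354,228) and (466,228), so the spokes stand near 45°. The bed corners are at (270,235), (538,236), (519,418) and (281,418); the jaw's top edge runs from (274,290) to (530,295). I'll fit the bed pose and capstan angle.

```bash
python3 - <<'E'
from h import *
from scipy.optimize import least_squares
f=np.load("pics/w1.npz"); c={k:f[k] for k in("mtx","R","t")}
def W(p,P): 
    P=np.array(P,float); a=p[2]; return np.c_[p[0]+P[:,0]*np.cos(a)-P[:,1]*np.sin(a),p[1]+P[:,0]*np.sin(a)+P[:,1]*np.cos(a),P[:,2]]
obs=np.array([(270,235),(538,236),(519,418),(281,418),(354,228),(466,228)])*.64
def res(p):
    th=p[3]; b=[]
    for t in (th,th-np.pi/2): b.append([-118,-70*np.sin(t),92+70*np.cos(t)])
    return (proj(c,W(p,[[-91,-158,22],[-91,158,22],[159,158,22],[159,-158,22]]+b))-obs).ravel()
s=least_squares(res,[612,-45,0,.78]); print(s.x,s.fun.round(1))
p=s.x
for j in np.linspace(0,.0265,6)*1000:
    print(j,(proj(c,W(p,[[-32+j,-148,57],[-32+j,148,57],[-54+j,-148,57],[-54+j,148,57]]))/.64).round(0).tolist())
E
python3 -c "
import cv2,numpy as np
im=np.load('pics/w1.npz')['im'][130:280,165:355,::-1]
cv2.imwrite('pics/w1c.png',cv2.resize(im,(760,600),interpolation=cv2.INTER_CUBIC))"
```

```text
[ 6.19121164e+02 -3.82732322e+01 -1.18451401e-02  6.97982854e-01] [-1.1 -0.7  0.2  0.2 -0.6  1.7  1.8  0.5  0.2 -0.3 -0.4 -0.6]
0.0 [[273.0, 291.0], [533.0, 293.0], [271.0, 272.0], [536.0, 274.0]]
5.3 [[273.0, 295.0], [533.0, 298.0], [271.0, 277.0], [535.0, 279.0]]
10.6 [[273.0, 300.0], [533.0, 302.0], [272.0, 281.0], [535.0, 284.0]]
15.9 [[274.0, 304.0], [532.0, 306.0], [272.0, 286.0], [534.0, 288.0]]
21.2 [[274.0, 309.0], [532.0, 311.0], [273.0, 290.0], [534.0, 293.0]]
26.5 [[274.0, 313.0], [531.0, 315.0], [273.0, 295.0], [533.0, 297.0]]
```

View pics/w1c.png

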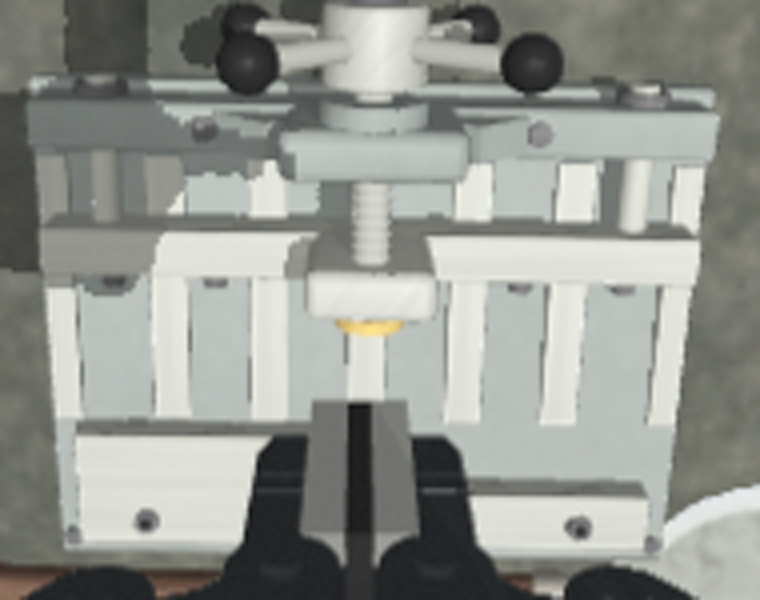

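Request:
drive_tool:
  plan:
    - {"x": 0.4,"y": -1.54,"z": 1,"ax": 0,"ay": 0,"az": 0,"hand": 0}
    - {"x": 0.4,"y": -1.54,"z": 1.9,"ax": 0,"ay": 0,"az": 0,"hand": 0}
    - {"x": 0.4,"y": -1.54,"z": 2.8,"ax": 0,"ay": 0,"az": 0,"hand": 0}
    - {"x": 0.4,"y": -1.54,"z": 3.7,"ax": 0,"ay": 0,"az": 0,"hand": 0}
    - {"x": 0.4,"y": -1.54,"z": 4.5,"ax": 0,"ay": 0,"az": 0,"hand": 0}
    - {"x": 0.4,"y": -1.54,"z": 4.84,"ax": 0,"ay": 0,"az": 0,"hand": 0}
    - {"x": 0.4,"y": -1.54,"z": 4.84,"ax": 0,"ay": 0,"az": 0,"hand": 0}

```text
clock: 2.45
eef_pos: [495.6, -115.7, 133.2]
tcp_rot: [3.139, -0.007, -3.14]
contact_force: [0.1, 0.6, 1.1]
opening: 0.0
grasp_force: 0.0
```

Request:
drive_tool:
  plan:
    - {"x": 0,"y": 0.4,"z": 0,"ax": 0,"ay": 0,"az": 0,"hand": 0}
    - {"x": 0,"y": 0.71,"z": -0.21,"ax": 0,"ay": 0,"az": 0,"hand": 0}
    - {"x": 0,"y": 1.06,"z": -0.32,"ax": 0,"ay": 0,"az": 0,"hand": 0}
    - {"x": 0,"y": 1.42,"z": -0.33,"ax": 0,"ay": 0,"az": 0,"hand": 0}
    - {"x": 0,"y": 1.78,"z": -0.26,"ax": 0,"ay": 0,"az": 0,"hand": 0}
    - {"x": 0,"y": 2.1,"z": -0.09,"ax": 0,"ay": 0,"az": 0,"hand": 0}
    - {"x": 0,"y": 2.37,"z": 0.16,"ax": 0,"ay": 0,"az": 0,"hand": 0}
    - {"x": 0,"y": 2.47,"z": 0.3,"ax": 0,"ay": 0,"az": 0,"hand": 0}

```text
clock: 3.25
eef_pos: [499.1, 7.4, 122.1]
tcp_rot: [3.141, 0.002, -3.14]
contact_force: [0.5, -1.1, 2.7]
opening: -0.001
grasp_force: 1.5
```

Request:
drive_tool:
  plan:
    - {"x": 0,"y": 0,"z": -0.9,"ax": 0,"ay": 0,"az": 0,"hand": 0}
    - {"x": 0,"y": 0,"z": -1.3,"ax": 0,"ay": 0,"az": 0,"hand": 0}
    - {"x": 0,"y": -0.9,"z": -1.3,"ax": 0,"ay": 0,"az": 0,"hand": 0}
    - {"x": 0,"y": -1.8,"z": -1.3,"ax": 0,"ay": 0,"az": 0,"hand": 0}
    - {"x": 0,"y": -2.47,"z": -1.3,"ax": 0,"ay": 0,"az": 0,"hand": 0}
    - {"x": 0,"y": -2.47,"z": -0.7,"ax": 0,"ay": 0,"az": 0,"hand": 0}
    - {"x": 0,"y": -2.47,"z": -0.3,"ax": 0,"ay": 0,"az": 0,"hand": 0}
    - {"x": 0,"y": -2.47,"z": -0.3,"ax": 0,"ay": 0,"az": 0,"hand": 0}

```text
clock: 4.05
eef_pos: [496.4, -117.5, 134.3]
tcp_rot: [3.14, -0.005, 3.141]
contact_force: [-1.3, -0.0, -0.5]
opening: -0.004
grasp_force: 0.0
```

```bash
python3 - <<'E'
from h import *
print(monitor.sense()["eef_pos"]); grab("wrist","w2",size=(640,480))
E
```

```text
[ 496.40168929 -117.50462926  134.27141959]
```

View pics/w2.png

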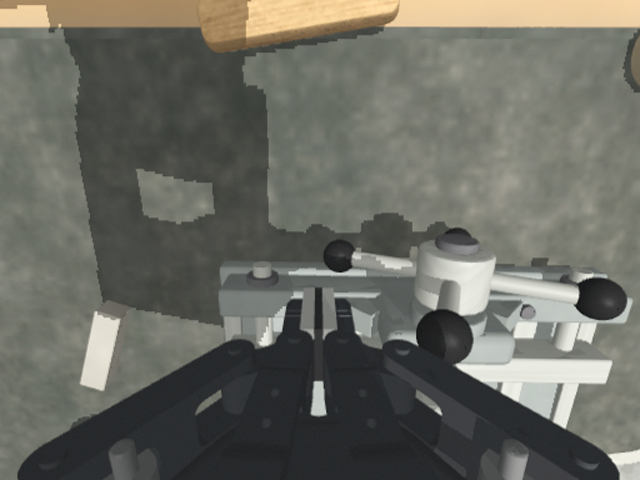

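The stroke worked. The pushed ball now stands at (601,299), nearly horizontal on the +y side, the next at (443,336), near upright, and one at (340,256) low on the −y side.

```bash
cat >> h.py <<'E'
from scipy.optimize import least_squares
H=np.array([501.1,-36.9,92.])
def cap(c,obs):
    "obs: list of (full-res pixel, k) ; capstan angle mod 90 (cw deg)"
    best=None
    for t0 in range(0,90,10):
        f=lambda q:np.concatenate([(proj(c,H+[q[1],-70*np.sin(q[0]+k*np.pi/2)+0,70*np.cos(q[0]+k*np.pi/2)])[0]-o) for o,k in obs])
        s=least_squares(f,[np.radians(t0),0]); 
        if best is None or s.cost<best.cost: best=s
    return np.degrees(best.x[0]),best.x[1],best.fun.round(1)
E
python3 - <<'E'
from h import *
f=np.load("pics/w2.npz"); c={k:f[k] for k in("mtx","R","t")}
print(cap(c,[(np.array([443,336])*.8,0),(np.array([601,299])*.8,-1),(np.array([340,256])*.8,1)]))
E
```

```text
(np.float64(24.412175457310074), np.float64(0.24318308855075518), array([-0.5,  0.6, -0.1, -1.5,  1.5,  0.9]))
```

Request:
drive_tool:
  plan:
    - {"x": 0,"y": 0.4,"z": 0,"ax": 0,"ay": 0,"az": 0,"hand": 0}
    - {"x": 0,"y": 0.71,"z": -0.21,"ax": 0,"ay": 0,"az": 0,"hand": 0}
    - {"x": 0,"y": 1.06,"z": -0.32,"ax": 0,"ay": 0,"az": 0,"hand": 0}
    - {"x": 0,"y": 1.42,"z": -0.33,"ax": 0,"ay": 0,"az": 0,"hand": 0}
    - {"x": 0,"y": 1.78,"z": -0.26,"ax": 0,"ay": 0,"az": 0,"hand": 0}
    - {"x": 0,"y": 2.1,"z": -0.09,"ax": 0,"ay": 0,"az": 0,"hand": 0}
    - {"x": 0,"y": 2.37,"z": 0.16,"ax": 0,"ay": 0,"az": 0,"hand": 0}
    - {"x": 0,"y": 2.47,"z": 0.3,"ax": 0,"ay": 0,"az": 0,"hand": 0}

```text
clock: 4.9
eef_pos: [499.1, 6.9, 121.8]
tcp_rot: [3.141, 0.001, -3.14]
contact_force: [-0.3, -0.8, 3.1]
opening: 0.001
grasp_force: 1.4
```

Request:
drive_tool:
  plan:
    - {"x": 0,"y": 0,"z": -0.9,"ax": 0,"ay": 0,"az": 0,"hand": 0}
    - {"x": 0,"y": 0,"z": -1.3,"ax": 0,"ay": 0,"az": 0,"hand": 0}
    - {"x": 0,"y": -0.9,"z": -1.3,"ax": 0,"ay": 0,"az": 0,"hand": 0}
    - {"x": 0,"y": -1.8,"z": -1.3,"ax": 0,"ay": 0,"az": 0,"hand": 0}
    - {"x": 0,"y": -2.47,"z": -1.3,"ax": 0,"ay": 0,"az": 0,"hand": 0}
    - {"x": 0,"y": -2.47,"z": -0.7,"ax": 0,"ay": 0,"az": 0,"hand": 0}
    - {"x": 0,"y": -2.47,"z": -0.3,"ax": 0,"ay": 0,"az": 0,"hand": 0}
    - {"x": 0,"y": -2.47,"z": -0.3,"ax": 0,"ay": 0,"az": 0,"hand": 0}

```text
clock: 5.7
eef_pos: [496.4, -117.7, 134.1]
tcp_rot: [3.14, -0.006, 3.141]
contact_force: [-0.5, 0.6, -0.1]
opening: -0.001
grasp_force: 0.0
```

Request:
drive_tool:
  plan:
    - {"x": 0,"y": 0.4,"z": 0,"ax": 0,"ay": 0,"az": 0,"hand": 0}
    - {"x": 0,"y": 0.71,"z": -0.21,"ax": 0,"ay": 0,"az": 0,"hand": 0}
    - {"x": 0,"y": 1.06,"z": -0.32,"ax": 0,"ay": 0,"az": 0,"hand": 0}
    - {"x": 0,"y": 1.42,"z": -0.33,"ax": 0,"ay": 0,"az": 0,"hand": 0}
    - {"x": 0,"y": 1.78,"z": -0.26,"ax": 0,"ay": 0,"az": 0,"hand": 0}
    - {"x": 0,"y": 2.1,"z": -0.09,"ax": 0,"ay": 0,"az": 0,"hand": 0}
    - {"x": 0,"y": 2.37,"z": 0.16,"ax": 0,"ay": 0,"az": 0,"hand": 0}
    - {"x": 0,"y": 2.47,"z": 0.3,"ax": 0,"ay": 0,"az": 0,"hand": 0}

```text
clock: 6.5
eef_pos: [498.8, 6.8, 121.5]
tcp_rot: [3.141, 0.0, -3.14]
contact_force: [1.2, -0.7, 2.6]
opening: -0.002
grasp_force: 1.4
```

Request:
drive_tool:
  plan:
    - {"x": 0,"y": 0,"z": -0.9,"ax": 0,"ay": 0,"az": 0,"hand": 0}
    - {"x": 0,"y": 0,"z": -1.3,"ax": 0,"ay": 0,"az": 0,"hand": 0}
    - {"x": 0,"y": -0.9,"z": -1.3,"ax": 0,"ay": 0,"az": 0,"hand": 0}
    - {"x": 0,"y": -1.8,"z": -1.3,"ax": 0,"ay": 0,"az": 0,"hand": 0}
    - {"x": 0,"y": -2.47,"z": -1.3,"ax": 0,"ay": 0,"az": 0,"hand": 0}
    - {"x": 0,"y": -2.47,"z": -0.7,"ax": 0,"ay": 0,"az": 0,"hand": 0}
    - {"x": 0,"y": -2.47,"z": -0.3,"ax": 0,"ay": 0,"az": 0,"hand": 0}
    - {"x": 0,"y": -2.47,"z": -0.3,"ax": 0,"ay": 0,"az": 0,"hand": 0}

```text
clock: 7.3
eef_pos: [496.2, -117.7, 134.0]
tcp_rot: [3.14, -0.006, 3.141]
contact_force: [-0.6, 0.2, 0.4]
opening: -0.001
grasp_force: 0.0
```

Request:
drive_tool:
  plan:
    - {"x": 0,"y": 0.4,"z": 0,"ax": 0,"ay": 0,"az": 0,"hand": 0}
    - {"x": 0,"y": 0.71,"z": -0.21,"ax": 0,"ay": 0,"az": 0,"hand": 0}
    - {"x": 0,"y": 1.06,"z": -0.32,"ax": 0,"ay": 0,"az": 0,"hand": 0}
    - {"x": 0,"y": 1.42,"z": -0.33,"ax": 0,"ay": 0,"az": 0,"hand": 0}
    - {"x": 0,"y": 1.78,"z": -0.26,"ax": 0,"ay": 0,"az": 0,"hand": 0}
    - {"x": 0,"y": 2.1,"z": -0.09,"ax": 0,"ay": 0,"az": 0,"hand": 0}
    - {"x": 0,"y": 2.37,"z": 0.16,"ax": 0,"ay": 0,"az": 0,"hand": 0}
    - {"x": 0,"y": 2.47,"z": 0.3,"ax": 0,"ay": 0,"az": 0,"hand": 0}

```text
clock: 8.1
eef_pos: [498.8, 6.8, 121.5]
tcp_rot: [3.141, 0.0, -3.14]
contact_force: [0.0, -0.2, 3.0]
opening: 0.003
grasp_force: 1.4
```

Request:
drive_tool:
  plan:
    - {"x": 0,"y": 0,"z": -0.9,"ax": 0,"ay": 0,"az": 0,"hand": 0}
    - {"x": 0,"y": 0,"z": -1.3,"ax": 0,"ay": 0,"az": 0,"hand": 0}
    - {"x": 0,"y": -0.9,"z": -1.3,"ax": 0,"ay": 0,"az": 0,"hand": 0}
    - {"x": 0,"y": -1.8,"z": -1.3,"ax": 0,"ay": 0,"az": 0,"hand": 0}
    - {"x": 0,"y": -2.47,"z": -1.3,"ax": 0,"ay": 0,"az": 0,"hand": 0}
    - {"x": 0,"y": -2.47,"z": -0.7,"ax": 0,"ay": 0,"az": 0,"hand": 0}
    - {"x": 0,"y": -2.47,"z": -0.3,"ax": 0,"ay": 0,"az": 0,"hand": 0}
    - {"x": 0,"y": -2.47,"z": -0.3,"ax": 0,"ay": 0,"az": 0,"hand": 0}

```text
clock: 8.9
eef_pos: [496.2, -117.7, 134.0]
tcp_rot: [3.14, -0.006, 3.141]
contact_force: [-0.9, -0.6, 0.4]
opening: 0.002
grasp_force: 0.0
```

```bash
python3 - <<'E'
from h import *
print(monitor.sense()["eef_pos"]); grab("wrist","w3",size=(640,480))
E
```

```text
[ 496.22990212 -117.66226747  134.03461308]
```

View pics/w3.png

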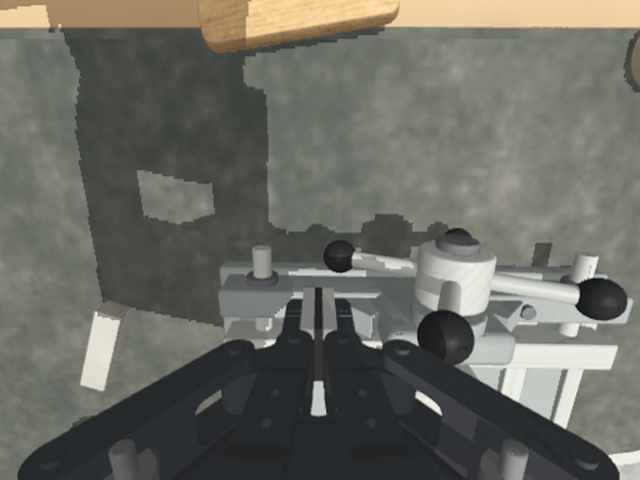

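The three strokes drew the beam back (front right corner (612,383) → (617,369)), with the spokes in the same phase. Next I compute the absolute jaw position.

```bash
python3 - <<'E'
from h import *
p=[619.1,-38.3,-.0118]; a=p[2]
for n in("w2","w3"):
    f=np.load(f"pics/{n}.npz"); c={k:f[k] for k in("mtx","R","t")}
    for j in (0,5,10,15,20,25):
        P=[]
        for x in(-32+j,-54+j): P.append([p[0]+x*np.cos(a)-148*np.sin(a),p[1]+x*np.sin(a)+148*np.cos(a),57])
        print(n,j,(proj(c,P)/.8).round(0).tolist())
E
```

```text
w2 0 [[615.0, 362.0], [623.0, 337.0]]
w2 5 [[613.0, 367.0], [621.0, 343.0]]
w2 10 [[612.0, 373.0], [619.0, 348.0]]
w2 15 [[610.0, 378.0], [618.0, 354.0]]
w2 20 [[608.0, 383.0], [616.0, 360.0]]
w2 25 [[606.0, 389.0], [614.0, 365.0]]
w3 0 [[616.0, 362.0], [624.0, 337.0]]
w3 5 [[614.0, 368.0], [622.0, 343.0]]
w3 10 [[612.0, 373.0], [620.0, 349.0]]
w3 15 [[610.0, 379.0], [618.0, 354.0]]
w3 20 [[609.0, 384.0], [616.0, 360.0]]
w3 25 [[607.0, 389.0], [615.0, 366.0]]
```

Request:
drive_tool:
  plan:
    - {"x": 0,"y": 0.4,"z": 0,"ax": 0,"ay": 0,"az": 0,"hand": 0}
    - {"x": 0,"y": 0.71,"z": -0.21,"ax": 0,"ay": 0,"az": 0,"hand": 0}
    - {"x": 0,"y": 1.06,"z": -0.32,"ax": 0,"ay": 0,"az": 0,"hand": 0}
    - {"x": 0,"y": 1.42,"z": -0.33,"ax": 0,"ay": 0,"az": 0,"hand": 0}
    - {"x": 0,"y": 1.78,"z": -0.26,"ax": 0,"ay": 0,"az": 0,"hand": 0}
    - {"x": 0,"y": 2.1,"z": -0.09,"ax": 0,"ay": 0,"az": 0,"hand": 0}
    - {"x": 0,"y": 2.37,"z": 0.16,"ax": 0,"ay": 0,"az": 0,"hand": 0}
    - {"x": 0,"y": 2.47,"z": 0.3,"ax": 0,"ay": 0,"az": 0,"hand": 0}

```text
clock: 9.75
eef_pos: [499.1, 6.9, 121.7]
tcp_rot: [3.141, 0.001, -3.14]
contact_force: [0.5, -0.8, 3.1]
opening: 0.001
grasp_force: 1.4
```

Request:
drive_tool:
  plan:
    - {"x": 0,"y": 0,"z": -1,"ax": 0,"ay": 0,"az": 0,"hand": 0}
    - {"x": 0,"y": 0,"z": -2,"ax": 0,"ay": 0,"az": 0,"hand": 0}
    - {"x": -0.3,"y": -0.9,"z": -2,"ax": 0,"ay": 0,"az": 0,"hand": 0}
    - {"x": -0.6,"y": -1.8,"z": -2,"ax": 0,"ay": 0,"az": 0,"hand": 0}
    - {"x": -0.9,"y": -2.7,"z": -2,"ax": 0,"ay": 0,"az": 0,"hand": 40}
    - {"x": -1.2,"y": -3.6,"z": -1.8,"ax": 0,"ay": 0,"az": 0,"hand": 40}
    - {"x": -1.6,"y": -4.5,"z": -1.5,"ax": 0,"ay": 0,"az": 0,"hand": 40}
    - {"x": -2.02,"y": -5.4,"z": -1.2,"ax": 0,"ay": 0,"az": 0,"hand": 40}

```text
clock: 10.55
eef_pos: [598.5, -263.3, 181.9]
tcp_rot: [3.141, -0.001, -3.142]
contact_force: [0.7, 0.2, 0.4]
opening: 0.47
grasp_force: 0.0
```

```bash
python3 - <<'E'
from h import *
print(go([602,-309,115],[np.pi,0,2.782]))
f=np.load("pics/w3.npz")
E
```

```text
(array([-0.071, -0.914,  1.338]), array([ 0.  , -0.01,  3.43]))
```

Request:
drive_tool:
  plan:
    - {"x": -0.07,"y": -0.9,"z": 0.8,"ax": 0,"ay": 0,"az": 1.2,"hand": 40}
    - {"x": -0.07,"y": -0.9,"z": 1.33,"ax": 0,"ay": 0,"az": 2.4,"hand": 40}
    - {"x": -0.07,"y": -0.9,"z": 1.33,"ax": 0,"ay": 0,"az": 3.43,"hand": 40}
    - {"x": -0.07,"y": -0.9,"z": 1.33,"ax": 0,"ay": 0,"az": 3.43,"hand": 40}
    - {"x": -0.07,"y": -0.9,"z": 1.33,"ax": 0,"ay": 0,"az": 3.43,"hand": 40}

```text
clock: 11.05
eef_pos: [602.0, -306.4, 116.3]
tcp_rot: [3.141, -0.0, 2.786]
contact_force: [0.5, -0.3, 0.8]
opening: 0.464
grasp_force: 0.0
```

```bash
cat >> h.py <<'E'
def stick(fn,xy,z=22,R=75,thr=120,grab_=True):
    "find the stick near world xy in the wrist view: centre, size, yaw near pi"
    if grab_: im,c=grab("wrist",fn,size=(640,480))
    g=cv2.cvtColor(im,cv2.COLOR_RGB2GRAY); sat=np.ptp(im.astype(int),axis=2)
    m=((g>thr)&(sat<60)).astype(np.uint8)
    n,l,st,ce=cv2.connectedComponentsWithStats(m,connectivity=4)
    u,v=proj(c,[*xy,z])[0]; out=[]
    for k in range(1,n):
        if st[k,4]<300: continue
        cn=max(cv2.findContours((l==k).astype(np.uint8),0,1)[0],key=len)[:,0]
        w=np.array([ray(c,*q,z)[:2] for q in cn],np.float32); (cx,cy),(a,b),an=cv2.minAreaRect(w)
        if a<b: an+=90; a,b=b,a
        yaw=np.radians((an+90)%180-90)+np.pi
        if np.hypot(cx-xy[0],cy-xy[1])<R: out.append((round(cx,1),round(cy,1),round(a),round(b),round(yaw,3)))
    return out
E
python3 - <<'E'
from h import *
print(monitor.sense()["eef_pos"]); print(stick("s2",(602,-309)))
E
```

```text
[ 602.00294438 -306.35104293  116.25594687]
[(604.6, -307.3, 80, 22, np.float64(2.781))]
```

View pics/s2.png

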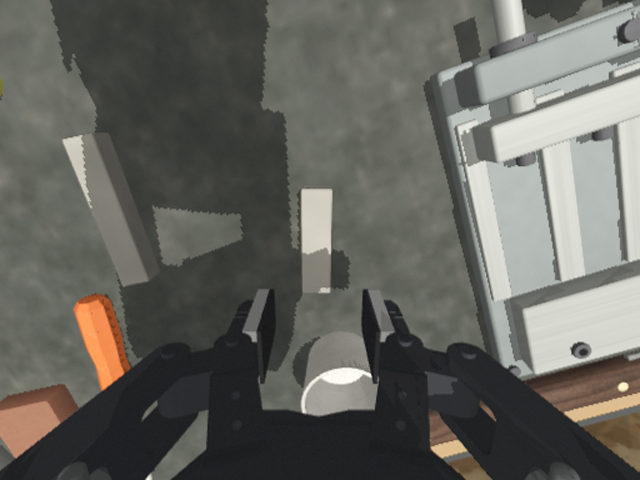

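The stick sits at (316,240) between the fingers' lines, so I'll descend and grip.

Request:
drive_tool:
  plan:
    - {"x": -0.055,"y": 0,"z": 0.8,"ax": 0,"ay": 0,"az": 0,"hand": 40}
    - {"x": -0.055,"y": 0,"z": 1.5,"ax": 0,"ay": 0,"az": 0,"hand": 40}
    - {"x": -0.055,"y": 0,"z": 1.9,"ax": 0,"ay": 0,"az": 0,"hand": 40}
    - {"x": -0.055,"y": 0,"z": 2.16,"ax": 0,"ay": 0,"az": 0,"hand": 40}
    - {"x": -0.055,"y": 0,"z": 2.16,"ax": 0,"ay": 0,"az": 0,"hand": 40}
    - {"x": -0.055,"y": 0,"z": 2.16,"ax": 0,"ay": 0,"az": 0,"hand": 15}
    - {"x": -0.055,"y": 0,"z": 2.16,"ax": 0,"ay": 0,"az": 0,"hand": 15}
    - {"x": -0.055,"y": 0,"z": 2.16,"ax": 0,"ay": 0,"az": 0,"hand": 15}
  grip_force: 60

```text
clock: 11.9
eef_pos: [605.6, -307.8, 10.0]
tcp_rot: [-3.141, 0.003, 2.783]
contact_force: [0.3, 0.4, 6.0]
opening: 0.241
grasp_force: 60.6
```

Request:
drive_tool:
  plan:
    - {"x": 0,"y": 0,"z": 0,"ax": 0,"ay": 0,"az": 0,"hand": 15}
    - {"x": 0,"y": 0,"z": 0,"ax": 0,"ay": 0,"az": 0,"hand": 15}

```text
clock: 12.1
eef_pos: [605.6, -307.8, 10.0]
tcp_rot: [-3.141, 0.003, 2.783]
contact_force: [-0.7, -1.0, 6.4]
opening: 0.239
grasp_force: 60.7
```

```bash
python3 - <<'E'
from h import *
p=np.array([619.1,-38.3]); a=-.0118
def bed(x,y): return p+[x*np.cos(a)-y*np.sin(a),x*np.sin(a)+y*np.cos(a)]
print(bed(36,-72),bed(36,-120),bed(51,72)); print(monitor.sense()["eef_pos"],monitor.sense()["opening"])
for z in (90,30): print(z,go([*bed(36,-120),z],[np.pi,0,np.pi+a]))
E
```

```text
[ 654.24791343 -110.71977756] [ 653.68152657 -158.71643584] [670.9460297   33.09320138]
[ 605.59397725 -307.81359358   10.00552597] 0.23904642013596206
90 (array([ 0.142,  3.129, -1.601]), array([-0.01,  0.02, -3.31]))
30 (array([ 0.145,  3.13 , -0.401]), array([-0.01,  0.02, -3.31]))
```

Request:
drive_tool:
  plan:
    - {"x": 0,"y": 0,"z": -0.8,"ax": 0,"ay": 0,"az": 0,"hand": 15}
    - {"x": 0,"y": 0,"z": -1.6,"ax": 0,"ay": 0,"az": 0,"hand": 15}
    - {"x": 0,"y": 0.8,"z": -1.6,"ax": 0,"ay": 0,"az": -0.7,"hand": 15}
    - {"x": 0.1,"y": 1.6,"z": -1.6,"ax": 0,"ay": 0,"az": -1.5,"hand": 15}
    - {"x": 0.14,"y": 2.4,"z": -1.6,"ax": 0,"ay": 0,"az": -2.3,"hand": 15}
    - {"x": 0.14,"y": 3.13,"z": -1.6,"ax": 0,"ay": 0,"az": -3.31,"hand": 15}
    - {"x": 0.14,"y": 3.13,"z": -1.6,"ax": 0,"ay": 0,"az": -3.31,"hand": 15}
    - {"x": 0.14,"y": 3.13,"z": -1.6,"ax": 0,"ay": 0,"az": -3.31,"hand": 15}

```text
clock: 12.9
eef_pos: [653.1, -157.6, 88.6]
tcp_rot: [-3.141, 0.0, 3.13]
contact_force: [-0.8, -0.4, -1.1]
opening: 0.241
grasp_force: 59.8
```

```bash
python3 - <<'E'
from h import *
s=monitor.sense(); print(s["eef_pos"],s["tcp_rot"],s["opening"],s["grasp_force"]); grab("wrist","p1",size=(800,600))
E
```

```text
[ 653.12652466 -157.62274821   88.63661501] [-3.14124872e+00  3.80795652e-04  3.13048866e+00] 0.24145917888016538 59.802637696266174
```

View pics/p1.png

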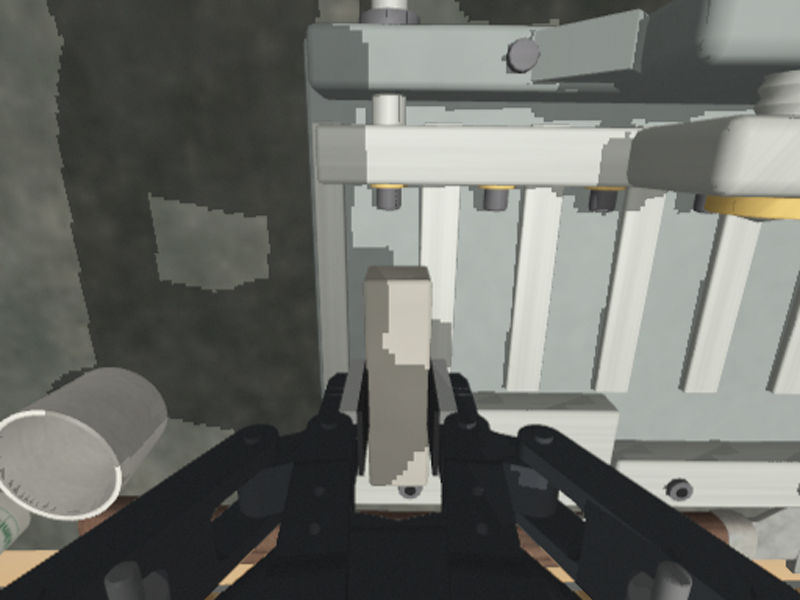

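The held stick is at (400,370) above the outer right lane, with plungers at (388,195), (495,195) and (603,195). Land edges at about v=200 are at 421/459.

```bash
python3 - <<'E'
from h import *
f=np.load("pics/p1.npz"); c={k:f[k] for k in("mtx","R","t")}; p=np.array([619.1,-38.3]); a=-.0118
def tobed(w): d=w[:2]-p; return np.round([d[0]*np.cos(a)+d[1]*np.sin(a),-d[0]*np.sin(a)+d[1]*np.cos(a)],1)
for n,u,v,z in [("land-105",421,220,27),("land-87",459,220,27),("land-57",519,240,27),("land-39",557,240,27),("land -57 far",506,385,27),("-39 far",538,385,27),("pl-120 nose",388,209,38),("pl-72",495,209,38),("pl-24",603,209,38),("stop face?top -1",600,396,42),("long stop top corner",617,460,42),("jaw front",500,187,57)]:
    print(n,tobed(ray(c,u*.64,v*.64,z)))
for z in(100,): print("stick near end top L/R, far", [tobed(ray(c,u*.64,v*.64,z)) for u,v in((367,280),(431,280),(370,486),(428,480))])
E
```

```text
land-105 [ -14.2 -107. ]
land-87 [-14.2 -89. ]
land-57 [ -4.7 -59.8]
land-39 [ -4.7 -41.5]
land -57 far [ 73.5 -59.8]
-39 far [ 73.5 -42.7]
pl-120 nose [ -20.5 -122.4]
pl-72 [-20.5 -74.8]
pl-24 [-20.6 -26.8]
stop face?top -1 [ 71.3 -16.5]
long stop top corner [109.6  -1.9]
jaw front [-31.1 -77.7]
stick near end top L/R, far [array([  -4.8, -127.9]), array([  -4.8, -107.6]), array([  75.2, -128.4]), array([  72.5, -106.7])]
```

Request:
drive_tool:
  plan:
    - {"x": -0.04,"y": -0.08,"z": 0,"ax": 0,"ay": 0,"az": 0,"hand": 15}
    - {"x": -0.04,"y": -0.08,"z": 0.5,"ax": 0,"ay": 0,"az": 0,"hand": 15}
    - {"x": -0.04,"y": -0.08,"z": 0.9,"ax": 0,"ay": 0,"az": 0,"hand": 15}
    - {"x": -0.04,"y": -0.08,"z": 1.05,"ax": 0,"ay": 0,"az": 0,"hand": 15}
    - {"x": -0.04,"y": -0.08,"z": 1.1,"ax": 0,"ay": 0,"az": 0,"hand": 15}
    - {"x": -0.04,"y": -0.08,"z": 1.14,"ax": 0,"ay": 0,"az": 0,"hand": 15}
    - {"x": -0.04,"y": -0.08,"z": 1.14,"ax": 0,"ay": 0,"az": 0,"hand": 15}

```text
clock: 13.65
eef_pos: [655.4, -162.9, 32.2]
tcp_rot: [-3.141, 0.001, 3.129]
contact_force: [0.3, 0.9, -0.3]
opening: 0.244
grasp_force: 37.8
```

Request:
drive_tool:
  plan:
    - {"x": 0,"y": 0,"z": 0,"ax": 0,"ay": 0,"az": 0,"hand": 34}
    - {"x": 0,"y": 0,"z": 0,"ax": 0,"ay": 0,"az": 0,"hand": 34}
    - {"x": 0,"y": 0,"z": 0,"ax": 0,"ay": 0,"az": 0,"hand": 34}
    - {"x": 0,"y": 0,"z": -0.5,"ax": 0,"ay": 0,"az": 0,"hand": 34}
    - {"x": 0,"y": 0,"z": -1.3,"ax": 0,"ay": 0,"az": 0,"hand": 34}
    - {"x": 0,"y": 0,"z": -1.7,"ax": 0,"ay": 0,"az": 0,"hand": 34}
    - {"x": 0,"y": 0,"z": -1.7,"ax": 0,"ay": 0,"az": 0,"hand": 34}

```text
clock: 14.35
eef_pos: [657.2, -162.8, 120.2]
tcp_rot: [-3.14, 0.006, 3.129]
contact_force: [0.2, 1.2, 0.3]
opening: 0.398
grasp_force: 0.0
```

```bash
python3 - <<'E'
from h import *
s=monitor.sense(); print(s["eef_pos"],s["tcp_rot"],s["opening"]); grab("wrist","p2",size=(640,480))
print(go([529,-440,115],[np.pi,0,2.987]))
E
```

```text
[ 657.20936813 -162.84459249  120.19989031] [-3.1401534   0.00610445  3.12949952] 0.3980557398826208
(array([ 2.473, -5.579,  0.059]), array([-0.01,  0.03,  1.36]))
```

View pics/p2.png

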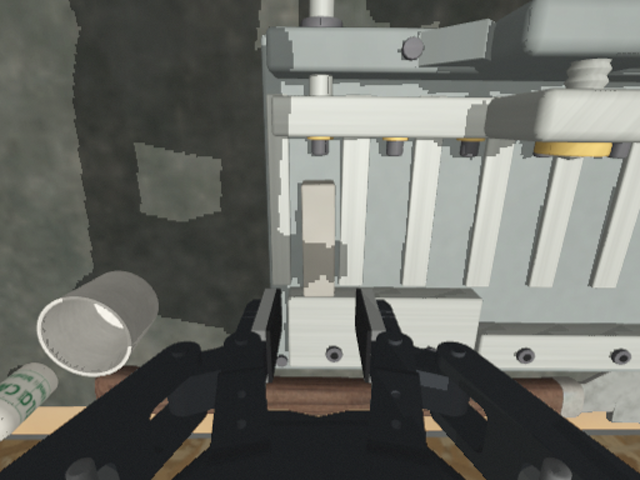

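The short stick lies flat in the outer right lane against the stop ((318,240)). Next, the long stick.

Request:
drive_tool:
  plan:
    - {"x": 2.47,"y": -5.58,"z": 0.06,"ax": 0,"ay": 0,"az": 1.36,"hand": 40}
    - {"x": 2.47,"y": -5.58,"z": 0.06,"ax": 0,"ay": 0,"az": 1.36,"hand": 40}
    - {"x": 2.47,"y": -5.58,"z": 0.06,"ax": 0,"ay": 0,"az": 1.36,"hand": 40}
    - {"x": 2.47,"y": -5.58,"z": 0.06,"ax": 0,"ay": 0,"az": 1.36,"hand": 40}
    - {"x": 2.47,"y": -5.58,"z": 0.06,"ax": 0,"ay": 0,"az": 1.36,"hand": 40}
    - {"x": 2.47,"y": -5.58,"z": 0.06,"ax": 0,"ay": 0,"az": 1.36,"hand": 40}
    - {"x": 2.47,"y": -5.58,"z": 0.06,"ax": 0,"ay": 0,"az": 1.36,"hand": 40}
    - {"x": 2.47,"y": -5.58,"z": 0.06,"ax": 0,"ay": 0,"az": 1.36,"hand": 40}

```text
clock: 15.2
eef_pos: [526.5, -440.5, 111.8]
tcp_rot: [3.14, -0.002, 2.984]
contact_force: [-0.0, 0.2, -1.1]
opening: 0.472
grasp_force: 0.0
```

Request:
drive_tool:
  plan:
    - {"x": 0,"y": 0,"z": 0,"ax": 0,"ay": 0,"az": 0,"hand": 40}
    - {"x": 0,"y": 0,"z": 0,"ax": 0,"ay": 0,"az": 0,"hand": 40}

```text
clock: 15.4
eef_pos: [528.6, -438.1, 112.8]
tcp_rot: [3.141, -0.001, 2.989]
contact_force: [0.3, 0.7, 0.1]
opening: 0.465
grasp_force: 0.0
```

```bash
python3 - <<'E'
from h import *
print(monitor.sense()["eef_pos"]); o=stick("l1",(529,-440)); print(o)
for q in o: print(go([q[0],q[1],8],[np.pi,0,q[4]]))
E
```

```text
[ 528.56873767 -438.10119212  112.77696111]
[(506.4, -505.1, 67, 41, np.float64(4.051)), (580.2, -494.6, 48, 13, np.float64(2.741))]
(array([ 0.236, -1.391,  2.098]), array([ 1.000e-02, -0.000e+00, -1.014e+01]))
(array([-1.191, -0.959,  2.098]), array([ 0.  , -0.01,  2.37]))
```

Not segmented (shadow, or it was knocked aside); I'll look.

View pics/l1.png

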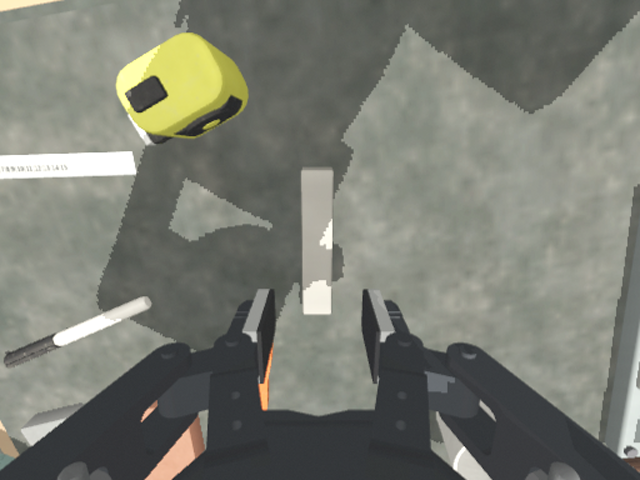

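The stick is where expected, in shadow: its top face corners are (302,168), (332,168), (331,314) and (303,313).

```bash
python3 - <<'E'
from h import *
f=np.load("pics/l1.npz"); c={k:f[k] for k in("mtx","R","t")}
w=np.array([ray(c,u*.8,v*.8,22)[:2] for u,v in((302,168),(332,168),(331,314),(303,313))]); print(w.round(1))
d=(w[0]+w[1]-w[2]-w[3])/2; q=w.mean(0); yaw=np.arctan2(d[1],d[0]); print(q,np.linalg.norm(d),yaw)
print(go([*q,8],[np.pi,0,yaw]))
E
```

```text
[[ 476.4 -439.7]
 [ 479.4 -419.8]
 [ 588.9 -436. ]
 [ 584.8 -457.1]]
[ 532.36508307 -438.16763971] 110.2366588116792 2.9886639653125604
(array([-0.074,  0.011,  2.099]), array([ 0., -0.,  0.]))
```

Request:
drive_tool:
  plan:
    - {"x": -0.07,"y": 0,"z": 0.8,"ax": 0,"ay": 0,"az": 0,"hand": 40}
    - {"x": -0.07,"y": 0,"z": 1.5,"ax": 0,"ay": 0,"az": 0,"hand": 40}
    - {"x": -0.07,"y": 0,"z": 1.9,"ax": 0,"ay": 0,"az": 0,"hand": 40}
    - {"x": -0.07,"y": 0,"z": 2.1,"ax": 0,"ay": 0,"az": 0,"hand": 40}
    - {"x": -0.07,"y": 0,"z": 2.1,"ax": 0,"ay": 0,"az": 0,"hand": 40}
    - {"x": -0.07,"y": 0,"z": 2.1,"ax": 0,"ay": 0,"az": 0,"hand": 15}
    - {"x": -0.07,"y": 0,"z": 2.1,"ax": 0,"ay": 0,"az": 0,"hand": 15}
    - {"x": -0.07,"y": 0,"z": 2.1,"ax": 0,"ay": 0,"az": 0,"hand": 15}
  grip_force: 60

```text
clock: 16.25
eef_pos: [532.3, -441.0, 9.9]
tcp_rot: [-3.14, 0.002, 2.987]
contact_force: [0.1, 0.7, 4.3]
opening: 0.238
grasp_force: 60.9
```

Request:
drive_tool:
  plan:
    - {"x": 0,"y": 0,"z": 0,"ax": 0,"ay": 0,"az": 0,"hand": 15}
    - {"x": 0,"y": 0,"z": 0,"ax": 0,"ay": 0,"az": 0,"hand": 15}

```text
clock: 16.45
eef_pos: [532.3, -440.9, 9.8]
tcp_rot: [-3.141, 0.002, 2.987]
contact_force: [-0.0, 2.4, 7.1]
opening: 0.24
grasp_force: 61.2
```

```bash
cat >> h.py <<'E'
BP=np.array([619.1,-40.6]); BA=-.0118
def bed(x,y): return BP+[x*np.cos(BA)-y*np.sin(BA),x*np.sin(BA)+y*np.cos(BA)]
E
python3 - <<'E'
from h import *
print(monitor.sense()["eef_pos"],bed(53,72)); print(go([*bed(53,72),155],[np.pi,0,np.pi+BA]))
E
```

```text
[ 532.31330357 -440.93750263    9.83127728] [672.94589047  30.76960193]
(array([-1.331,  9.752, -2.91 ]), array([-0.01,  0.02, -1.36]))
```

Request:
drive_tool:
  plan:
    - {"x": 0,"y": 0,"z": -0.9,"ax": 0,"ay": 0,"az": 0,"hand": 15}
    - {"x": 0,"y": 0,"z": -1.8,"ax": 0,"ay": 0,"az": 0,"hand": 15}
    - {"x": 0,"y": 0.3,"z": -2.6,"ax": 0,"ay": 0,"az": 0,"hand": 15}
    - {"x": -0.1,"y": 1,"z": -2.9,"ax": 0,"ay": 0,"az": -0.3,"hand": 15}
    - {"x": -0.3,"y": 1.9,"z": -2.9,"ax": 0,"ay": 0,"az": -0.6,"hand": 15}
    - {"x": -0.4,"y": 2.8,"z": -2.9,"ax": 0,"ay": 0,"az": -0.9,"hand": 15}
    - {"x": -0.5,"y": 3.7,"z": -2.9,"ax": 0,"ay": 0,"az": -1.36,"hand": 15}
    - {"x": -0.6,"y": 4.5,"z": -2.9,"ax": 0,"ay": 0,"az": -1.36,"hand": 15}

```text
clock: 17.25
eef_pos: [595.8, -220.7, 153.7]
tcp_rot: [-3.142, 0.0, 3.131]
contact_force: [-0.0, -0.2, -1.4]
opening: 0.242
grasp_force: 60.2
```

```bash
python3 - <<'E'
from h import *
s=monitor.sense(); print(s["eef_pos"],s["grasp_force"]); print(go([*bed(53,72),150],[np.pi,0,np.pi+BA]))
E
```

```text
[ 595.83880649 -220.71430096  153.70640409] 60.21674036979675
(array([-1.489,  5.046,  0.075]), array([-0.  ,  0.  ,  0.01]))
```

Request:
drive_tool:
  plan:
    - {"x": -0.4,"y": 0.9,"z": 0,"ax": 0,"ay": 0,"az": 0,"hand": 15}
    - {"x": -0.8,"y": 1.8,"z": 0,"ax": 0,"ay": 0,"az": 0,"hand": 15}
    - {"x": -1.2,"y": 2.7,"z": 0,"ax": 0,"ay": 0,"az": 0,"hand": 15}
    - {"x": -1.48,"y": 3.6,"z": 0,"ax": 0,"ay": 0,"az": 0,"hand": 15}
    - {"x": -1.48,"y": 4.5,"z": 0,"ax": 0,"ay": 0,"az": 0,"hand": 15}
    - {"x": -1.48,"y": 5,"z": 0.4,"ax": 0,"ay": 0,"az": 0,"hand": 15}
    - {"x": -1.48,"y": 5,"z": 1.2,"ax": 0,"ay": 0,"az": 0,"hand": 15}
    - {"x": -1.48,"y": 5,"z": 1.2,"ax": 0,"ay": 0,"az": 0,"hand": 15}

```text
clock: 18.05
eef_pos: [669.0, 27.3, 88.8]
tcp_rot: [-3.141, -0.008, 3.131]
contact_force: [-1.3, -0.6, -2.0]
opening: 0.236
grasp_force: 60.2
```

Request:
drive_tool:
  plan:
    - {"x": 0,"y": 0,"z": 0,"ax": 0,"ay": 0,"az": 0,"hand": 15}
    - {"x": 0,"y": 0,"z": 0,"ax": 0,"ay": 0,"az": 0,"hand": 15}

```text
clock: 18.25
eef_pos: [673.9, 25.6, 95.2]
tcp_rot: [3.142, 0.002, 3.128]
contact_force: [1.4, 0.6, -0.3]
opening: 0.236
grasp_force: 60.2
```

```bash
python3 - <<'E'
from h import *
s=monitor.sense(); print(s["eef_pos"],s["tcp_rot"],s["grasp_force"]); grab("wrist","p3",size=(800,600)); print(go([*bed(53,72),33],[np.pi,0,np.pi+BA]))
E
```

```text
[673.86877903  25.63650117  95.15504423] [3.14156230e+00 2.26425119e-03 3.12839693e+00] 60.159759521484375
(array([0.027, 0.102, 1.247]), array([ 0.  ,  0.03, -0.01]))
```

View pics/p3.png

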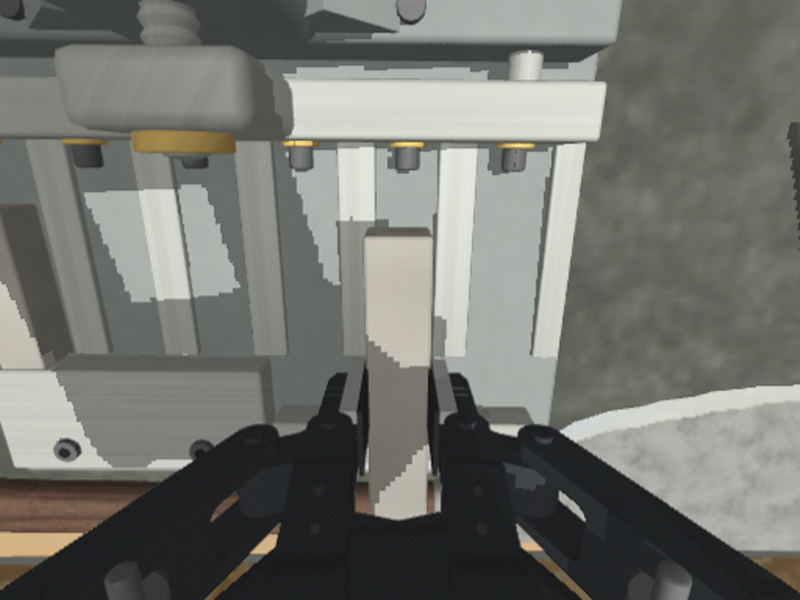

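The long stick is held above lane +72: near end (365–432, 237), lands at (339–376) and (441–477), plunger at (407,155). The earlier short stick remains at far left.

```bash
python3 - <<'E'
from h import *
f=np.load("pics/p3.npz"); c={k:f[k] for k in("mtx","R","t")}
def tobed(w): d=w[:2]-BP; a=BA; return np.round([d[0]*np.cos(a)+d[1]*np.sin(a),-d[0]*np.sin(a)+d[1]*np.cos(a)],1)
for n,u,v,z in [("39",338,200,27),("57",375,200,27),("87",441,200,27),("105",477,200,27),("nose72",407,170,38),("nose24",300,170,38),("near L",365,237,107.4),("near R",433,237,107.4),("far L",371,480,107.4),("far R",427,480,107.4),("39f",344,354,27),("87f",435,354,27),("105f",466,354,27)]:
    print(n,tobed(ray(c,u*.64,v*.64,z)))
E
```

```text
39 [-4.3 39.2]
57 [-4.2 57. ]
87 [-4.2 88.8]
105 [ -4.2 106.1]
nose72 [-18.3  72. ]
nose24 [-18.3  24.3]
near L [-0.2 57.8]
near R [-0.2 78.5]
far L [90.2 57.8]
far R [90.3 78.6]
39f [77.1 38.9]
87f [77.1 88. ]
105f [ 77.1 104.7]
```

Request:
drive_tool:
  plan:
    - {"x": 0.05,"y": 0.09,"z": 0,"ax": 0,"ay": 0,"az": 0,"hand": 15}
    - {"x": 0.05,"y": 0.09,"z": 0.5,"ax": 0,"ay": 0,"az": 0,"hand": 15}
    - {"x": 0.05,"y": 0.09,"z": 0.9,"ax": 0,"ay": 0,"az": 0,"hand": 15}
    - {"x": 0.05,"y": 0.09,"z": 1.1,"ax": 0,"ay": 0,"az": 0,"hand": 15}
    - {"x": 0.05,"y": 0.09,"z": 1.16,"ax": 0,"ay": 0,"az": 0,"hand": 15}
    - {"x": 0.05,"y": 0.09,"z": 1.16,"ax": 0,"ay": 0,"az": 0,"hand": 15}
    - {"x": 0.05,"y": 0.09,"z": 1.16,"ax": 0,"ay": 0,"az": 0,"hand": 15}

```text
clock: 19.0
eef_pos: [671.1, 31.0, 36.3]
tcp_rot: [3.142, 0.002, 3.129]
contact_force: [0.7, -0.5, -0.5]
opening: 0.239
grasp_force: 60.2
```

Request:
drive_tool:
  plan:
    - {"x": 0,"y": 0,"z": 0.08,"ax": 0,"ay": 0,"az": 0,"hand": 15}
    - {"x": 0,"y": 0,"z": 0.08,"ax": 0,"ay": 0,"az": 0,"hand": 15}
    - {"x": 0,"y": 0,"z": 0.08,"ax": 0,"ay": 0,"az": 0,"hand": 34}
    - {"x": 0,"y": 0,"z": 0.08,"ax": 0,"ay": 0,"az": 0,"hand": 34}
    - {"x": 0,"y": 0,"z": 0.08,"ax": 0,"ay": 0,"az": 0,"hand": 34}
    - {"x": 0,"y": 0,"z": -0.5,"ax": 0,"ay": 0,"az": 0,"hand": 34}
    - {"x": 0,"y": 0,"z": -1.3,"ax": 0,"ay": 0,"az": 0,"hand": 34}
    - {"x": 0,"y": 0,"z": -1.7,"ax": 0,"ay": 0,"az": 0,"hand": 34}

```text
clock: 19.8
eef_pos: [671.5, 31.0, 123.2]
tcp_rot: [3.141, 0.003, 3.129]
contact_force: [-0.1, -1.2, 0.3]
opening: 0.4
grasp_force: 0.0
```

```bash
python3 - <<'E'
from h import *
s=monitor.sense(); print(s["eef_pos"],s["opening"]); grab("wrist","p4",size=(640,480)); print(go([613,252,115],[np.pi,0,np.pi+.376]))
E
```

```text
[671.53715208  31.00576852 123.23313367] 0.4000747515674371
(array([1.254, 4.404, 0.213]), array([-0.01,  0.06, -3.71]))
```

Request:
drive_tool:
  plan:
    - {"x": 0.25,"y": 0.9,"z": 0,"ax": 0,"ay": 0,"az": -0.6,"hand": 40}
    - {"x": 0.5,"y": 1.8,"z": 0,"ax": 0,"ay": 0,"az": -1.2,"hand": 40}
    - {"x": 0.75,"y": 2.7,"z": 0,"ax": 0,"ay": 0,"az": -1.9,"hand": 40}
    - {"x": 1,"y": 3.6,"z": 0.1,"ax": 0,"ay": 0,"az": -2.6,"hand": 40}
    - {"x": 1.25,"y": 4.4,"z": 0.21,"ax": 0,"ay": 0,"az": -3.3,"hand": 40}
    - {"x": 1.25,"y": 4.4,"z": 0.21,"ax": 0,"ay": 0,"az": -3.71,"hand": 40}
    - {"x": 1.25,"y": 4.4,"z": 0.21,"ax": 0,"ay": 0,"az": -3.71,"hand": 40}
    - {"x": 1.25,"y": 4.4,"z": 0.21,"ax": 0,"ay": 0,"az": -3.71,"hand": 40}

```text
clock: 20.65
eef_pos: [610.5, 251.4, 109.6]
tcp_rot: [-3.141, -0.0, -2.767]
contact_force: [0.1, 0.3, -0.4]
opening: 0.471
grasp_force: 0.0
```

```bash
python3 - <<'E'
from h import *
print(monitor.sense()["eef_pos"],monitor.sense()["tcp_rot"]); 
for t in (120,):
    o=stick("s1",(613,252),thr=t); print(o)
for q in o: print(go([q[0],q[1],8],[np.pi,0,q[4]]))
# shape of p4 stick
f=np.load("pics/p4.npz"); im=f["im"]; c={k:f[k] for k in("mtx","R","t")}
print((im[130:260:6,int(proj(c,[*bed(40,72),44])[0][0])].mean(1)).round())
for x in(-3,0,50,110):print(x,(proj(c,[*bed(x,72),44])[0]).round())
for v in (150,180,200): print(v,im[v,220:300:2].mean(1).round().astype(int).tolist())
E
```

```text
[610.4762255  251.36003312 109.60847507] [-3.14138878e+00 -2.56995349e-04 -2.76660934e+00]
[(611.4, 258.3, 302, 117, np.float64(3.54))]
(array([-0.066,  0.132,  2.035]), array([-0.  , -0.  , -0.23]))
[ 91. 195. 189. 187. 188. 189. 190. 190. 190. 190. 188. 116. 115. 113.
 114. 111. 181. 180. 179. 178. 181. 180.]
-3 [253. 131.]
0 [253. 135.]
50 [253. 195.]
110 [253. 256.]
150 [217, 214, 213, 216, 221, 222, 221, 221, 131, 102, 101, 170, 188, 187, 187, 187, 187, 187, 187, 186, 187, 187, 186, 187, 125, 127, 222, 224, 217, 216, 216, 221, 224, 225, 222, 207, 172, 173, 173, 174]
180 [213, 207, 208, 209, 213, 215, 216, 214, 152, 103, 102, 165, 190, 190, 190, 190, 191, 192, 192, 193, 193, 192, 192, 190, 166, 196, 215, 213, 210, 210, 212, 217, 216, 216, 211, 173, 173, 174, 174, 174]
200 [133, 129, 129, 127, 132, 133, 134, 132, 102, 103, 102, 100, 114, 115, 114, 114, 115, 115, 115, 117, 116, 116, 116, 108, 105, 133, 131, 126, 146, 205, 210, 211, 212, 210, 166, 172, 173, 174, 174, 173]
```

```bash
sed -i 's/    if grab_: im,c=grab("wrist",fn,size=(640,480))/    if grab_: im,c=grab("wrist",fn,size=(640,480))\n    else: f=np.load(f"pics\/{fn}.npz"); im=f["im"]; c={k:f[k] for k in("mtx","R","t")}/' h.py; python3 - <<'E'
from h import *
for t in (135,145,155,165):
    o=stick("s1",(613,252),thr=t,grab_=False); print(t,o)
    for q in o: print(go([q[0],q[1],8],[np.pi,0,q[4]]))
E
```

```text
135 [(613.3, 259.2, 80, 32, np.float64(3.493))]
(array([-0.108,  0.134,  2.035]), array([-0.  , -0.  ,  0.22]))
145 [(588.6, 244.8, 23, 22, np.float64(3.517)), (630.0, 260.3, 47, 21, np.float64(3.517))]
(array([0.457, 0.047, 2.035]), array([-0.  , -0.  , -0.01]))
(array([-0.427,  0.033,  2.035]), array([-0.  , -0.  , -0.01]))
155 [(588.6, 244.8, 23, 21, np.float64(3.506)), (636.1, 262.7, 34, 21, np.float64(3.517))]
(array([0.457, 0.047, 2.035]), array([-0. , -0. ,  0.1]))
(array([-0.558,  0.033,  2.035]), array([-0.  , -0.  , -0.01]))
165 [(588.6, 244.8, 23, 21, np.float64(3.506)), (636.1, 262.8, 34, 21, np.float64(3.506))]
(array([0.457, 0.047, 2.035]), array([-0. , -0. ,  0.1]))
(array([-0.559,  0.035,  2.035]), array([-0. , -0. ,  0.1]))
```

Request:
drive_tool:
  plan:
    - {"x": -0.1,"y": 0.03,"z": 0.8,"ax": 0,"ay": 0,"az": 0,"hand": 40}
    - {"x": -0.1,"y": 0.03,"z": 1.5,"ax": 0,"ay": 0,"az": 0,"hand": 40}
    - {"x": -0.1,"y": 0.03,"z": 1.9,"ax": 0,"ay": 0,"az": 0,"hand": 40}
    - {"x": -0.1,"y": 0.03,"z": 2.07,"ax": 0,"ay": 0,"az": 0,"hand": 40}
    - {"x": -0.1,"y": 0.03,"z": 2.07,"ax": 0,"ay": 0,"az": 0,"hand": 40}
    - {"x": -0.1,"y": 0.03,"z": 2.07,"ax": 0,"ay": 0,"az": 0,"hand": 15}
    - {"x": -0.1,"y": 0.03,"z": 2.07,"ax": 0,"ay": 0,"az": 0,"hand": 15}
    - {"x": -0.1,"y": 0.03,"z": 2.07,"ax": 0,"ay": 0,"az": 0,"hand": 15}
  grip_force: 60

```text
clock: 21.5
eef_pos: [615.7, 255.2, 7.9]
tcp_rot: [-3.142, 0.003, -2.765]
contact_force: [0.3, -1.1, 4.7]
opening: 0.236
grasp_force: 60.8
```

Request:
drive_tool:
  plan:
    - {"x": 0,"y": 0,"z": 0,"ax": 0,"ay": 0,"az": 0,"hand": 15}
    - {"x": 0,"y": 0,"z": 0,"ax": 0,"ay": 0,"az": 0,"hand": 15}

```text
clock: 21.7
eef_pos: [615.7, 255.2, 7.9]
tcp_rot: [-3.141, 0.002, -2.765]
contact_force: [-0.4, -1.7, 7.3]
opening: 0.241
grasp_force: 61.1
```

```bash
python3 - <<'E'
from h import *
print(monitor.sense()["eef_pos"],bed(37,-72)); print(go([*bed(37,-72),155],[np.pi,0,np.pi+BA]))
E
```

```text
[615.67398815 255.18971698   7.85901434] [ 655.24784381 -113.03157729]
(array([ 1.963, -7.141, -2.946]), array([0.  , 0.02, 3.71]))
```

Request:
drive_tool:
  plan:
    - {"x": 0,"y": 0,"z": -0.9,"ax": 0,"ay": 0,"az": 0,"hand": 15}
    - {"x": 0,"y": 0,"z": -1.8,"ax": 0,"ay": 0,"az": 0,"hand": 15}
    - {"x": 0,"y": -0.2,"z": -2.6,"ax": 0,"ay": 0,"az": 0.5,"hand": 15}
    - {"x": 0.2,"y": -0.9,"z": -2.95,"ax": 0,"ay": 0,"az": 1.2,"hand": 15}
    - {"x": 0.5,"y": -1.7,"z": -2.95,"ax": 0,"ay": 0,"az": 2,"hand": 15}
    - {"x": 0.7,"y": -2.5,"z": -2.95,"ax": 0,"ay": 0,"az": 2.8,"hand": 15}
    - {"x": 0.9,"y": -3.3,"z": -2.95,"ax": 0,"ay": 0,"az": 3.71,"hand": 15}
    - {"x": 1.1,"y": -4.1,"z": -2.95,"ax": 0,"ay": 0,"az": 3.71,"hand": 15}

```text
clock: 22.5
eef_pos: [638.8, 42.6, 154.4]
tcp_rot: [3.141, 0.001, 3.126]
contact_force: [-0.2, -0.1, -0.8]
opening: 0.238
grasp_force: 60.1
```

```bash
python3 - <<'E'
from h import *
s=monitor.sense(); print(s["eef_pos"],s["grasp_force"]); print(go([*bed(37,-72),150],[np.pi,0,np.pi+BA]))
E
```

```text
[638.76747883  42.60888518 154.40175338] 60.07270574569702
(array([-0.377, -3.107,  0.088]), array([ 0.  ,  0.01, -0.03]))
```

Request:
drive_tool:
  plan:
    - {"x": -0.1,"y": -0.9,"z": 0,"ax": 0,"ay": 0,"az": 0,"hand": 15}
    - {"x": -0.2,"y": -1.8,"z": 0,"ax": 0,"ay": 0,"az": 0,"hand": 15}
    - {"x": -0.37,"y": -2.6,"z": 0,"ax": 0,"ay": 0,"az": 0,"hand": 15}
    - {"x": -0.37,"y": -3.07,"z": 0.3,"ax": 0,"ay": 0,"az": 0,"hand": 15}
    - {"x": -0.37,"y": -3.07,"z": 0.9,"ax": 0,"ay": 0,"az": 0,"hand": 15}
    - {"x": -0.37,"y": -3.07,"z": 1.2,"ax": 0,"ay": 0,"az": 0,"hand": 15}
    - {"x": -0.37,"y": -3.07,"z": 1.2,"ax": 0,"ay": 0,"az": 0,"hand": 15}
    - {"x": -0.37,"y": -3.07,"z": 1.2,"ax": 0,"ay": 0,"az": 0,"hand": 15}

```text
clock: 23.3
eef_pos: [655.6, -109.0, 94.2]
tcp_rot: [3.142, -0.0, 3.13]
contact_force: [-0.2, 0.7, -1.2]
opening: 0.245
grasp_force: 60.1
```

```bash
python3 - <<'E'
from h import *
s=monitor.sense(); print(s["eef_pos"],s["tcp_rot"],s["grasp_force"]); im,c=grab("wrist","p5"); print(go([*bed(37,-72),30],[np.pi,0,np.pi+BA]))
s=monitor.sense(); print(s["eef_pos"])
zt=s["eef_pos"][2]+14
for x in (0,20): 
    v=int(proj(c,[*bed(x,-72),zt])[0][1]); row=im[v].mean(1); print(x,v,row[200:312:2].round().astype(int).tolist())
print("col",im[130:230:3,256].mean(1).round().astype(int).tolist())
for u,v in((235,150),(277,150)): print(ray(c,u,v,zt)-[*bed(0,-72),0])
E
```

```text
[ 655.56879465 -108.95798179   94.17461143] [ 3.14151266e+00 -1.17557243e-04  3.13029996e+00] 60.084121227264404
(array([ 0.018, -0.08 ,  1.297]), array([-0.  ,  0.01,  0.01]))
[ 656.09400852 -109.05432372   94.8346338 ]
0 186 [75, 108, 108, 110, 144, 145, 141, 139, 137, 139, 142, 143, 144, 142, 133, 109, 108, 116, 123, 139, 197, 197, 198, 198, 198, 198, 198, 198, 199, 199, 199, 200, 199, 199, 198, 198, 198, 198, 182, 218, 223, 224, 224, 222, 216, 178, 178, 178, 179, 178, 178, 178, 178, 179, 179, 180]
20 224 [76, 76, 94, 106, 110, 136, 137, 132, 132, 132, 134, 137, 136, 138, 136, 90, 105, 115, 125, 126, 126, 127, 200, 200, 199, 199, 199, 198, 198, 198, 198, 197, 198, 198, 198, 197, 197, 190, 119, 133, 135, 135, 152, 207, 175, 176, 176, 175, 175, 175, 175, 174, 174, 175, 175, 176]
col [179, 178, 180, 179, 179, 180, 180, 180, 180, 179, 178, 178, 178, 179, 93, 97, 101, 188, 199, 198, 198, 197, 196, 196, 197, 197, 198, 197, 197, 198, 198, 199, 198, 199]
[-18.11394977  -4.1382884  108.8346338 ]
[-17.9026625   15.54059752 108.8346338 ]
```

```bash
python3 - <<'E'
from h import *
f=np.load("pics/p5.npz"); c={k:f[k] for k in("mtx","R","t")}
def tobed(w): d=w[:2]-BP; a=BA; return np.round([d[0]*np.cos(a)+d[1]*np.sin(a),-d[0]*np.sin(a)+d[1]*np.cos(a)],1)
for u in(234,276): print(tobed(ray(c,u,181,109)))
print(tobed(ray(c,277,186,27)),tobed(ray(c,290,186,27)),"land -57,-39")
E
```

```text
[ -3.  -77.1]
[ -3.  -56.8]
[ 24.2 -49. ] [ 24.2 -38.6] land -57,-39
```

Request:
drive_tool:
  plan:
    - {"x": 0,"y": -0.085,"z": 0,"ax": 0,"ay": 0,"az": 0,"hand": 15}
    - {"x": 0,"y": -0.085,"z": 0.5,"ax": 0,"ay": 0,"az": 0,"hand": 15}
    - {"x": 0,"y": -0.085,"z": 0.9,"ax": 0,"ay": 0,"az": 0,"hand": 15}
    - {"x": 0,"y": -0.085,"z": 1.1,"ax": 0,"ay": 0,"az": 0,"hand": 15}
    - {"x": 0,"y": -0.085,"z": 1.2,"ax": 0,"ay": 0,"az": 0,"hand": 15}
    - {"x": 0,"y": -0.085,"z": 1.2,"ax": 0,"ay": 0,"az": 0,"hand": 15}
    - {"x": 0,"y": -0.085,"z": 1.2,"ax": 0,"ay": 0,"az": 0,"hand": 15}

```text
clock: 24.05
eef_pos: [656.1, -114.0, 34.7]
tcp_rot: [-3.141, 0.001, 3.13]
contact_force: [0.6, -0.8, -1.2]
opening: 0.234
grasp_force: 60.1
```

Request:
drive_tool:
  plan:
    - {"x": 0,"y": 0.01,"z": 0.08,"ax": 0,"ay": 0,"az": 0,"hand": 15}
    - {"x": 0,"y": 0.01,"z": 0.08,"ax": 0,"ay": 0,"az": 0,"hand": 15}
    - {"x": 0,"y": 0.01,"z": 0.08,"ax": 0,"ay": 0,"az": 0,"hand": 33}
    - {"x": 0,"y": 0.01,"z": 0.08,"ax": 0,"ay": 0,"az": 0,"hand": 33}
    - {"x": 0,"y": 0.01,"z": 0.08,"ax": 0,"ay": 0,"az": 0,"hand": 33}
    - {"x": 0,"y": 0.01,"z": -0.5,"ax": 0,"ay": 0,"az": 0,"hand": 33}
    - {"x": 0,"y": 0.01,"z": -1.4,"ax": 0,"ay": 0,"az": 0,"hand": 33}
    - {"x": 0,"y": 0.01,"z": -2.3,"ax": 0,"ay": 0,"az": 0,"hand": 33}

```text
clock: 24.85
eef_pos: [654.7, -113.3, 149.5]
tcp_rot: [3.141, -0.002, 3.129]
contact_force: [0.7, 0.7, 0.5]
opening: 0.387
grasp_force: 0.0
```

```bash
python3 - <<'E'
from h import *
s=monitor.sense(); print(s["eef_pos"],s["opening"]); grab("wrist","p6",size=(640,480)); print(go([590,-40,250],[np.pi,0,np.pi]))
E
```

```text
[ 654.73439897 -113.31593124  149.51435019] 0.3867028517128128
(array([ 1.381,  1.462, -1.849]), array([-0.02,  0.09, -0.12]))
```

View pics/p6.png

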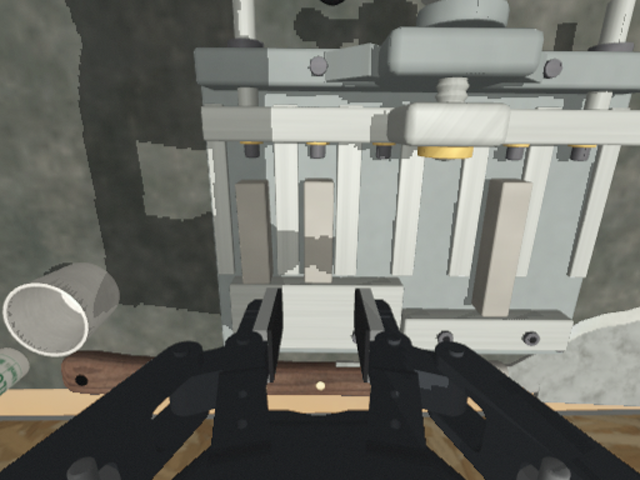

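All three sticks lie flat in their lanes: shorts at (253,230) and (318,228), the long one at (505,245). Now I move to the +y side of the capstan with shut fingers to wind in.

Request:
drive_tool:
  plan:
    - {"x": 0,"y": 0,"z": -0.9,"ax": 0,"ay": 0,"az": 0,"hand": 0}
    - {"x": 0.5,"y": 0.5,"z": -1.4,"ax": 0,"ay": 0,"az": -0.12,"hand": 0}
    - {"x": 1.1,"y": 1.1,"z": -1.4,"ax": 0,"ay": 0,"az": -0.12,"hand": 0}
    - {"x": 1.7,"y": 1.8,"z": -1.4,"ax": 0,"ay": 0,"az": -0.12,"hand": 0}
    - {"x": 2.3,"y": 2.5,"z": -1.4,"ax": 0,"ay": 0,"az": -0.12,"hand": 0}
    - {"x": 2.8,"y": 3.1,"z": -1.4,"ax": 0,"ay": 0,"az": -0.12,"hand": 0}
    - {"x": 3.07,"y": 3.23,"z": -1.4,"ax": 0,"ay": 0,"az": -0.12,"hand": 0}
    - {"x": 3.07,"y": 3.23,"z": -1.4,"ax": 0,"ay": 0,"az": -0.12,"hand": 0}

```text
clock: 25.7
eef_pos: [502.4, 50.7, 218.9]
tcp_rot: [-3.142, -0.0, -3.139]
contact_force: [0.4, -0.4, -0.8]
opening: 0.002
grasp_force: 0.0
```

```bash
python3 - <<'E'
from h import *
s=monitor.sense(); print(s["eef_pos"],s["opening"]); print(go([501,48,137],[np.pi,0,np.pi]))
E
```

```text
[502.42629749  50.73181924 218.89773294] 0.0020772312694050713
(array([ 0.028, -0.054,  1.638]), array([-0.  , -0.  ,  0.02]))
```

Request:
drive_tool:
  plan:
    - {"x": 0.02,"y": -0.13,"z": 0.8,"ax": 0,"ay": 0,"az": 0,"hand": 0}
    - {"x": 0.02,"y": -0.13,"z": 1.3,"ax": 0,"ay": 0,"az": 0,"hand": 0}
    - {"x": 0.02,"y": -0.13,"z": 1.64,"ax": 0,"ay": 0,"az": 0,"hand": 0}
    - {"x": 0.02,"y": -0.13,"z": 1.64,"ax": 0,"ay": 0,"az": 0,"hand": 0}

```text
clock: 26.1
eef_pos: [502.3, 42.3, 134.6]
tcp_rot: [-3.141, -0.003, 3.141]
contact_force: [0.4, 0.0, 0.3]
opening: 0.006
grasp_force: 0.0
```

Request:
drive_tool:
  plan:
    - {"x": 0,"y": -0.4,"z": 0,"ax": 0,"ay": 0,"az": 0,"hand": 0}
    - {"x": 0,"y": -0.71,"z": -0.21,"ax": 0,"ay": 0,"az": 0,"hand": 0}
    - {"x": 0,"y": -1.06,"z": -0.32,"ax": 0,"ay": 0,"az": 0,"hand": 0}
    - {"x": 0,"y": -1.42,"z": -0.33,"ax": 0,"ay": 0,"az": 0,"hand": 0}
    - {"x": 0,"y": -1.78,"z": -0.26,"ax": 0,"ay": 0,"az": 0,"hand": 0}
    - {"x": 0,"y": -2.1,"z": -0.09,"ax": 0,"ay": 0,"az": 0,"hand": 0}
    - {"x": 0,"y": -2.37,"z": 0.16,"ax": 0,"ay": 0,"az": 0,"hand": 0}
    - {"x": 0,"y": -2.47,"z": 0.3,"ax": 0,"ay": 0,"az": 0,"hand": 0}

```text
clock: 26.9
eef_pos: [503.7, -81.6, 121.6]
tcp_rot: [-3.141, 0.001, 3.141]
contact_force: [1.7, 0.9, 2.2]
opening: -0.006
grasp_force: 1.4
```

Request:
drive_tool:
  plan:
    - {"x": 0,"y": 0,"z": -0.9,"ax": 0,"ay": 0,"az": 0,"hand": 0}
    - {"x": 0,"y": 0,"z": -1.3,"ax": 0,"ay": 0,"az": 0,"hand": 0}
    - {"x": 0,"y": 0.9,"z": -1.3,"ax": 0,"ay": 0,"az": 0,"hand": 0}
    - {"x": 0,"y": 1.8,"z": -1.3,"ax": 0,"ay": 0,"az": 0,"hand": 0}
    - {"x": 0,"y": 2.47,"z": -1.3,"ax": 0,"ay": 0,"az": 0,"hand": 0}
    - {"x": 0,"y": 2.47,"z": -0.7,"ax": 0,"ay": 0,"az": 0,"hand": 0}
    - {"x": 0,"y": 2.47,"z": -0.3,"ax": 0,"ay": 0,"az": 0,"hand": 0}
    - {"x": 0,"y": 2.47,"z": -0.3,"ax": 0,"ay": 0,"az": 0,"hand": 0}

```text
clock: 27.7
eef_pos: [500.8, 43.6, 134.2]
tcp_rot: [-3.141, -0.005, -3.14]
contact_force: [1.1, -0.7, -0.4]
opening: -0.002
grasp_force: 0.0
```

```bash
cat >> h.py <<'E'
def phase(fn):
    "capstan angle mod 90 deg: darkness of the predicted ball places in the wrist view"
    im,c=grab("wrist",fn,size=(640,480)); g=cv2.GaussianBlur(cv2.cvtColor(im,cv2.COLOR_RGB2GRAY),(0,0),2).astype(float); best=[]
    h=np.array([501.1,-39.2,92])
    for d in range(0,90,2):
        sc=[]
        for k in (-1,0,1):
            t=np.radians(d+90*k)
            if abs(t)>1.9: continue
            for r_ in np.linspace(0,2*np.pi,8,endpoint=False):
                u,v=proj(c,h+[6*np.cos(r_),-70*np.sin(t)+6*np.sin(r_),70*np.cos(t)])[0]
                if 0<u<511 and 0<v<230: sc.append(g[int(v),int(u)])
        best.append((round(np.mean(sc),1) if sc else 999,d,len(sc)))
    return sorted(best)[:4]
E
python3 - <<'E'
from h import *
print(phase("c1"))
E
```

```text
[(np.float64(30.0), 70, 5), (np.float64(30.7), 66, 3), (np.float64(30.8), 68, 5), (np.float64(30.8), 72, 5)]
```

Request:
drive_tool:
  plan:
    - {"x": 0,"y": -0.4,"z": 0,"ax": 0,"ay": 0,"az": 0,"hand": 0}
    - {"x": 0,"y": -0.71,"z": -0.21,"ax": 0,"ay": 0,"az": 0,"hand": 0}
    - {"x": 0,"y": -1.06,"z": -0.32,"ax": 0,"ay": 0,"az": 0,"hand": 0}
    - {"x": 0,"y": -1.42,"z": -0.33,"ax": 0,"ay": 0,"az": 0,"hand": 0}
    - {"x": 0,"y": -1.78,"z": -0.26,"ax": 0,"ay": 0,"az": 0,"hand": 0}
    - {"x": 0,"y": -2.1,"z": -0.09,"ax": 0,"ay": 0,"az": 0,"hand": 0}
    - {"x": 0,"y": -2.37,"z": 0.16,"ax": 0,"ay": 0,"az": 0,"hand": 0}
    - {"x": 0,"y": -2.47,"z": 0.3,"ax": 0,"ay": 0,"az": 0,"hand": 0}

```text
clock: 28.55
eef_pos: [503.3, -81.3, 121.7]
tcp_rot: [-3.141, 0.001, 3.141]
contact_force: [0.1, 1.9, 2.0]
opening: 0.002
grasp_force: 1.4
```

Request:
drive_tool:
  plan:
    - {"x": 0,"y": 0,"z": -0.9,"ax": 0,"ay": 0,"az": 0,"hand": 0}
    - {"x": 0,"y": 0,"z": -1.3,"ax": 0,"ay": 0,"az": 0,"hand": 0}
    - {"x": 0,"y": 0.9,"z": -1.3,"ax": 0,"ay": 0,"az": 0,"hand": 0}
    - {"x": 0,"y": 1.8,"z": -1.3,"ax": 0,"ay": 0,"az": 0,"hand": 0}
    - {"x": 0,"y": 2.47,"z": -1.3,"ax": 0,"ay": 0,"az": 0,"hand": 0}
    - {"x": 0,"y": 2.47,"z": -0.7,"ax": 0,"ay": 0,"az": 0,"hand": 0}
    - {"x": 0,"y": 2.47,"z": -0.3,"ax": 0,"ay": 0,"az": 0,"hand": 0}
    - {"x": 0,"y": 2.47,"z": -0.3,"ax": 0,"ay": 0,"az": 0,"hand": 0}

```text
clock: 29.35
eef_pos: [500.6, 43.7, 134.2]
tcp_rot: [-3.141, -0.005, -3.14]
contact_force: [-1.2, 0.6, 0.4]
opening: -0.0
grasp_force: 0.0
```

Request:
drive_tool:
  plan:
    - {"x": 0,"y": -0.4,"z": 0,"ax": 0,"ay": 0,"az": 0,"hand": 0}
    - {"x": 0,"y": -0.71,"z": -0.21,"ax": 0,"ay": 0,"az": 0,"hand": 0}
    - {"x": 0,"y": -1.06,"z": -0.32,"ax": 0,"ay": 0,"az": 0,"hand": 0}
    - {"x": 0,"y": -1.42,"z": -0.33,"ax": 0,"ay": 0,"az": 0,"hand": 0}
    - {"x": 0,"y": -1.78,"z": -0.26,"ax": 0,"ay": 0,"az": 0,"hand": 0}
    - {"x": 0,"y": -2.1,"z": -0.09,"ax": 0,"ay": 0,"az": 0,"hand": 0}
    - {"x": 0,"y": -2.37,"z": 0.16,"ax": 0,"ay": 0,"az": 0,"hand": 0}
    - {"x": 0,"y": -2.47,"z": 0.3,"ax": 0,"ay": 0,"az": 0,"hand": 0}

```text
clock: 30.15
eef_pos: [503.0, -81.2, 121.4]
tcp_rot: [-3.142, 0.0, 3.141]
contact_force: [0.6, 2.6, 1.9]
opening: -0.001
grasp_force: 1.4
```

Request:
drive_tool:
  plan:
    - {"x": 0,"y": 0,"z": -0.9,"ax": 0,"ay": 0,"az": 0,"hand": 0}
    - {"x": 0,"y": 0,"z": -1.3,"ax": 0,"ay": 0,"az": 0,"hand": 0}
    - {"x": 0,"y": 0.9,"z": -1.3,"ax": 0,"ay": 0,"az": 0,"hand": 0}
    - {"x": 0,"y": 1.8,"z": -1.3,"ax": 0,"ay": 0,"az": 0,"hand": 0}
    - {"x": 0,"y": 2.47,"z": -1.3,"ax": 0,"ay": 0,"az": 0,"hand": 0}
    - {"x": 0,"y": 2.47,"z": -0.7,"ax": 0,"ay": 0,"az": 0,"hand": 0}
    - {"x": 0,"y": 2.47,"z": -0.3,"ax": 0,"ay": 0,"az": 0,"hand": 0}
    - {"x": 0,"y": 2.47,"z": -0.3,"ax": 0,"ay": 0,"az": 0,"hand": 0}

```text
clock: 30.95
eef_pos: [500.6, 43.7, 134.2]
tcp_rot: [-3.141, -0.006, -3.14]
contact_force: [0.2, -0.3, -0.3]
opening: 0.002
grasp_force: 0.0
```

Request:
drive_tool:
  plan:
    - {"x": 0,"y": -0.4,"z": 0,"ax": 0,"ay": 0,"az": 0,"hand": 0}
    - {"x": 0,"y": -0.71,"z": -0.21,"ax": 0,"ay": 0,"az": 0,"hand": 0}
    - {"x": 0,"y": -1.06,"z": -0.32,"ax": 0,"ay": 0,"az": 0,"hand": 0}
    - {"x": 0,"y": -1.42,"z": -0.33,"ax": 0,"ay": 0,"az": 0,"hand": 0}
    - {"x": 0,"y": -1.78,"z": -0.26,"ax": 0,"ay": 0,"az": 0,"hand": 0}
    - {"x": 0,"y": -2.1,"z": -0.09,"ax": 0,"ay": 0,"az": 0,"hand": 0}
    - {"x": 0,"y": -2.37,"z": 0.16,"ax": 0,"ay": 0,"az": 0,"hand": 0}
    - {"x": 0,"y": -2.47,"z": 0.3,"ax": 0,"ay": 0,"az": 0,"hand": 0}

```text
clock: 31.75
eef_pos: [502.9, -81.1, 121.4]
tcp_rot: [-3.142, 0.0, 3.141]
contact_force: [-0.2, 1.0, 2.1]
opening: 0.0
grasp_force: 1.4
```

Request:
drive_tool:
  plan:
    - {"x": 0,"y": 0,"z": -0.9,"ax": 0,"ay": 0,"az": 0,"hand": 0}
    - {"x": 0,"y": 0,"z": -1.3,"ax": 0,"ay": 0,"az": 0,"hand": 0}
    - {"x": 0,"y": 0.9,"z": -1.3,"ax": 0,"ay": 0,"az": 0,"hand": 0}
    - {"x": 0,"y": 1.8,"z": -1.3,"ax": 0,"ay": 0,"az": 0,"hand": 0}
    - {"x": 0,"y": 2.47,"z": -1.3,"ax": 0,"ay": 0,"az": 0,"hand": 0}
    - {"x": 0,"y": 2.47,"z": -0.7,"ax": 0,"ay": 0,"az": 0,"hand": 0}
    - {"x": 0,"y": 2.47,"z": -0.3,"ax": 0,"ay": 0,"az": 0,"hand": 0}
    - {"x": 0,"y": 2.47,"z": -0.3,"ax": 0,"ay": 0,"az": 0,"hand": 0}

```text
clock: 32.55
eef_pos: [500.5, 43.7, 134.1]
tcp_rot: [-3.141, -0.006, -3.14]
contact_force: [-0.0, 0.0, -0.5]
opening: -0.001
grasp_force: 0.0
```

Request:
drive_tool:
  plan:
    - {"x": 0,"y": -0.4,"z": 0,"ax": 0,"ay": 0,"az": 0,"hand": 0}
    - {"x": 0,"y": -0.71,"z": -0.21,"ax": 0,"ay": 0,"az": 0,"hand": 0}
    - {"x": 0,"y": -1.06,"z": -0.32,"ax": 0,"ay": 0,"az": 0,"hand": 0}
    - {"x": 0,"y": -1.42,"z": -0.33,"ax": 0,"ay": 0,"az": 0,"hand": 0}
    - {"x": 0,"y": -1.78,"z": -0.26,"ax": 0,"ay": 0,"az": 0,"hand": 0}
    - {"x": 0,"y": -2.1,"z": -0.09,"ax": 0,"ay": 0,"az": 0,"hand": 0}
    - {"x": 0,"y": -2.37,"z": 0.16,"ax": 0,"ay": 0,"az": 0,"hand": 0}
    - {"x": 0,"y": -2.47,"z": 0.3,"ax": 0,"ay": 0,"az": 0,"hand": 0}

```text
clock: 33.35
eef_pos: [503.0, -81.2, 121.4]
tcp_rot: [-3.141, 0.0, 3.141]
contact_force: [-0.4, 2.0, 3.3]
opening: 0.002
grasp_force: 1.5
```

Request:
drive_tool:
  plan:
    - {"x": 0,"y": 0,"z": -0.9,"ax": 0,"ay": 0,"az": 0,"hand": 0}
    - {"x": 0,"y": 0,"z": -1.3,"ax": 0,"ay": 0,"az": 0,"hand": 0}
    - {"x": 0,"y": 0.9,"z": -1.3,"ax": 0,"ay": 0,"az": 0,"hand": 0}
    - {"x": 0,"y": 1.8,"z": -1.3,"ax": 0,"ay": 0,"az": 0,"hand": 0}
    - {"x": 0,"y": 2.47,"z": -1.3,"ax": 0,"ay": 0,"az": 0,"hand": 0}
    - {"x": 0,"y": 2.47,"z": -0.7,"ax": 0,"ay": 0,"az": 0,"hand": 0}
    - {"x": 0,"y": 2.47,"z": -0.3,"ax": 0,"ay": 0,"az": 0,"hand": 0}
    - {"x": 0,"y": 2.47,"z": -0.3,"ax": 0,"ay": 0,"az": 0,"hand": 0}

```text
clock: 34.15
eef_pos: [500.5, 43.7, 134.1]
tcp_rot: [-3.141, -0.006, -3.14]
contact_force: [-0.7, 0.3, -0.3]
opening: 0.0
grasp_force: 0.0
```

```bash
python3 - <<'E'
from h import *
print(phase("c2"))
f=np.load("pics/c2.npz"); im=f["im"]; c={k:f[k] for k in("mtx","R","t")}
# left end of the beam: brightness along x at z=57, y=-120 and the plunger line
for y in (-100,-130): print(y,[(x,int(im[int(v),int(u)].mean())) for x in range(-60,6,3) for u,v in proj(c,[*bed(x,y),57]) if 0<u<511 and 0<v<383])
E
```

```text
[(np.float64(29.2), 70, 5), (np.float64(30.0), 66, 3), (np.float64(30.8), 68, 5), (np.float64(31.3), 64, 3)]
-100 [(-60, 172), (-57, 164), (-54, 158), (-51, 166), (-48, 161), (-45, 136), (-42, 120), (-39, 123), (-36, 124), (-33, 207), (-30, 231), (-27, 230), (-24, 228), (-21, 231), (-18, 231), (-15, 230), (-12, 197), (-9, 216), (-6, 209), (-3, 199), (0, 212), (3, 202)]
-130 [(-60, 120), (-57, 123), (-54, 126), (-51, 123), (-48, 124), (-45, 125), (-42, 117), (-39, 121), (-36, 110), (-33, 217), (-30, 230), (-27, 230), (-24, 228), (-21, 229), (-18, 228), (-15, 228), (-12, 162), (-9, 107), (-6, 110), (-3, 113), (0, 117), (3, 119)]
```

Request:
drive_tool:
  plan:
    - {"x": 0,"y": -0.4,"z": 0,"ax": 0,"ay": 0,"az": 0,"hand": 0}
    - {"x": 0,"y": -0.71,"z": -0.21,"ax": 0,"ay": 0,"az": 0,"hand": 0}
    - {"x": 0,"y": -1.06,"z": -0.32,"ax": 0,"ay": 0,"az": 0,"hand": 0}
    - {"x": 0,"y": -1.42,"z": -0.33,"ax": 0,"ay": 0,"az": 0,"hand": 0}
    - {"x": 0,"y": -1.78,"z": -0.26,"ax": 0,"ay": 0,"az": 0,"hand": 0}
    - {"x": 0,"y": -2.0,"z": -0.15,"ax": 0,"ay": 0,"az": 0,"hand": 0}
    - {"x": 0,"y": -2.1,"z": -0.09,"ax": 0,"ay": 0,"az": 0,"hand": 0}
    - {"x": 0,"y": -2.1,"z": -0.09,"ax": 0,"ay": 0,"az": 0,"hand": 0}

```text
clock: 35.0
eef_pos: [502.7, -62.1, 141.0]
tcp_rot: [-3.141, -0.001, 3.141]
contact_force: [-0.5, -0.1, 0.7]
opening: 0.001
grasp_force: 0.0
```

Request:
drive_tool:
  plan:
    - {"x": 0,"y": 0.1,"z": -0.5,"ax": 0,"ay": 0,"az": 0,"hand": 0}
    - {"x": 0,"y": 0.1,"z": -1.4,"ax": 0,"ay": 0,"az": 0,"hand": 0}
    - {"x": 0,"y": 0.1,"z": -2.3,"ax": 0,"ay": 0,"az": 0,"hand": 0}
    - {"x": -0.3,"y": 0.5,"z": -3.2,"ax": 0,"ay": 0,"az": 0,"hand": 0}
    - {"x": -0.6,"y": 0.8,"z": -3.7,"ax": 0,"ay": 0,"az": 0,"hand": 0}
    - {"x": -0.6,"y": 0.8,"z": -3.7,"ax": 0,"ay": 0,"az": 0,"hand": 0}
    - {"x": -0.6,"y": 0.8,"z": -3.7,"ax": 0,"ay": 0,"az": 0,"hand": 0}

```text
clock: 35.7
eef_pos: [532.7, -21.0, 326.1]
tcp_rot: [-3.141, -0.0, -3.14]
contact_force: [-0.2, -0.2, -0.2]
opening: -0.0
grasp_force: 0.0
```

```bash
python3 - <<'E'
from h import *
print(monitor.sense()["eef_pos"]); im,c=grab("wrist","f1",crop=(130,60,400,262),size=(800,600)); print(phase("f1p"))
f=np.load("pics/f1.npz"); im=f["im"]; c={k:f[k] for k in("mtx","R","t")}
for y in (-100,100): print(y,[(x,int(im[int(v),int(u)].mean())) for x in range(-60,6,3) for u,v in proj(c,[*bed(x,y),57])])
E
```

```text
[532.68922551 -20.95935364 326.1016626 ]
[(np.float64(41.0), 40, 16), (np.float64(42.1), 42, 16), (np.float64(42.7), 38, 16), (np.float64(45.8), 36, 16)]
-100 [(-60, 120), (-57, 120), (-54, 120), (-51, 121), (-48, 120), (-45, 118), (-42, 119), (-39, 120), (-36, 104), (-33, 104), (-30, 125), (-27, 146), (-24, 147), (-21, 145), (-18, 147), (-15, 146), (-12, 144), (-9, 141), (-6, 88), (-3, 105), (0, 100), (3, 134)]
100 [(-60, 181), (-57, 230), (-54, 228), (-51, 226), (-48, 220), (-45, 211), (-42, 201), (-39, 180), (-36, 118), (-33, 113), (-30, 110), (-27, 184), (-24, 227), (-21, 226), (-18, 222), (-15, 221), (-12, 221), (-9, 220), (-6, 211), (-3, 205), (0, 196), (3, 184)]
```

View pics/f1.png

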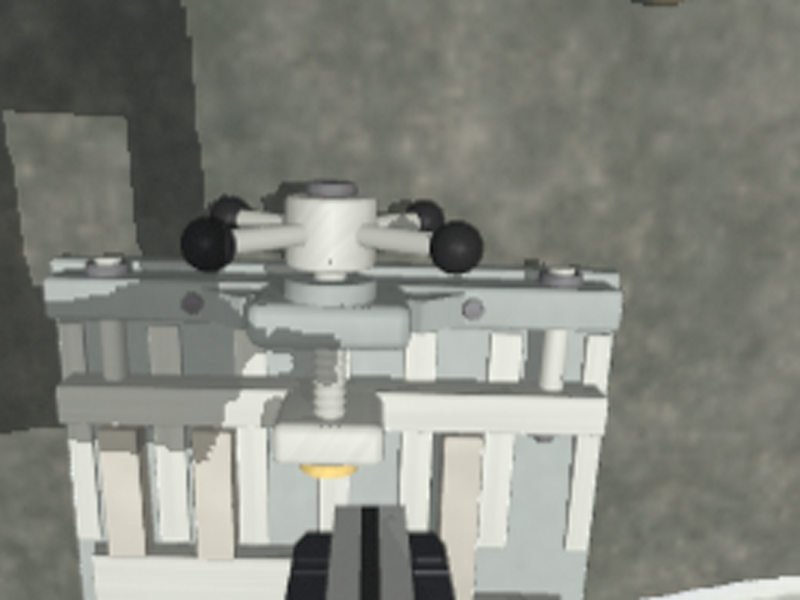

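The jaw is in: phase 40°, beam front at about −7.5 mm, so an advance of about 24.5 mm. The shorts at (122,495) and (213,495) butt on their stop, and the long one at (460,520) is in its lane. The arm is clear, so I'll hand in.

```bash
python3 -c "
from rig import r; print(r.sign_off())"
```

```text
the job is handed in; nothing more can be done
None
```

The job is handed in after about 36 s on the robot's clock: I found three sticks, laid each flat in its own lane (two short, one long), and wound the jaw in to about 24.5 mm. The last picture shows both short sticks against their stop; the long stick's far end was hidden by the gripper, so I didn't see that contact.

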